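Check-weigh the sauce tubs, hold them, wind the timer

ROBOT

A 6-joint arm with a two-finger parallel gripper is mounted at the origin on the work surface. World frame = base frame: x ahead of the robot, y to its left, z up, the work surface at z = 0. Lengths are in m, angles in degrees, forces in N, time in s.
With the tool pointing down it reaches from about 0.4 to 0.825 m from the base axis. Payload 7 kg.
Tool frame: the origin (TCP) lies at the very end of the fingers, on their centre line; the grasp point (between the pads) lies behind it (r.grasp_offset is the z of the grasp point in the tool frame, in m); z points along the fingers, y is the direction in which the jaws open and shut (so a half turn about z gives the same grasp; the last joint's range is limited). The gripper opens to 88 mm and grips with 3 to 60 N. Pads are 19 mm wide; open, the fingers measure 130 mm over their backs; the gripper's body (78 mm by 193 mm) begins 47 mm behind the grasp point.
Start: joints at [85.434, 20.546, 0.682, 0, -70.136, -16.507], TCP at [0.243, 0.63, 0.227] pointing down, gripper open.
Joint ranges: [-176.03, 176.03], [-82.01, 121.73], [-58.28, 71.71], [-173.87, 95.51], [-174.79, -0.11], [-173.66, 173.66]. Speed limits (degrees/s): [136.94, 136.94, 172.46, 180, 180, 180].

INTERFACE

Orientations are given as [roll, pitch, yaw] about the fixed x, y, z axes, in that order (R = Rz(yaw) Ry(pitch) Rx(roll)).
In Python, from plant import r gives the robot as it stands. The module is installed in compiled form; this text tells all that it offers.
- The arm moves only by the tool servo_tool, never from a script. Its argument "targets" is a list of rows, each an object of numbers: "dx", "dy", "dz": the shift along the world's x, y, z in cm; "spin": the turn about the world's z in rad; "grip": the opening in per cent of the stroke, from 0 (shut) to 100 (fully open). A call has exactly 10 rows; each row is the pose to reach, as a shift and turn from the pose commanded when the call began; what a row does not reach only later rows make up. A row lasts 1/12 s, in which the tool goes at most 41.7 mm and 7.16 degrees, less where a joint would pass 70% of its speed; a pose out of reach is approached as far as the arm can. A call with a gripper value outside its range is refused whole. The fingers move at their own pace and stop on an object; "squeeze" is the grip in N (left out, the last holds). Time passes only in rows, so rows that repeat a pose let the fingers close, or fill a call up. It gives the time, the measured TCP pose, the force and the opening at its end, in the units of the state.
- r.get_state(): the state, without advancing time (a new reading comes with each control period).
- r.capture(name): name is "scene" or "top" or "wrist"; returns the picture (480x640x3 uint8, blue, green, red); there is no depth.
- r.get_calibration(name): a dict with "K" (3x3 intrinsics, pixels), "extrinsics" (4x4, takes a point from camera to world coordinates). Camera axes: x right, y down, z forward; pixel columns grow to the right and rows downward; lengths in m; the calibration is good to about 2 mm. A picture is of the moment at which its call begins: read the wrist's pose just before it. get_calibration takes no time and is no camera call; for the wrist camera it gives the pose at the moment of the call.
- r.close_job(): hands the job in, once; it reports no verdict.
Trained networks look in the newest picture that a camera, given by its name, has taken for a name from the list of things; names that differ only in an ending like _2 or _b are one class to them, and where a whole thing is asked for, a point or a joint stands for the part that bears it (a point fixed in the world has none). Each returns a list of dicts, best first, with "p" (0 to 1); they miss things now and then, are a little off and sometimes report something else, mostly with a low value. They report only what shows in the picture. A call takes as long as a camera call. They do not tell look-alikes from the thing itself.
- r.cut_out(name, camera): "mask" (480x640 bool, what is visible of it) and "extent" ([left, top, right, bottom] in pixels, round what is visible of it).
The state is a dict: "time_s": time; "joints": joint angles; "qd": joint speeds; "joint_torque": joint torques, N m; "tcp_pos": TCP position; "eef_rot": TCP orientation; "contact_force": force on the tool from outside, world axes, zero at the start; "moment": the same for the moment, N m; "gripper_width": finger opening in m.
Only numpy, scipy, OpenCV 4.12 (cv2) and the standard library are available. Lean on these libraries where they do the work, as an engineer would, in place of code of your own. Each camera call takes 0.05 s, during which the arm holds its last target. There are 200 camera calls.

TASK

First turn the portion scale's dial by its bar grip until the needle reads zero with the pan empty, and let go; then stand all the small sauce tubs of this order together on the scale's pan to weigh them. Then move them all onto the holding plate, standing upright inside its tray, and finally wind the plate's timer fully, clockwise by its winged key until it will go no further. Leave the dial set at zero and the large white pot where it stands.

Things in the scene. Friction and masses are not known exactly. Their poses are not given: they have to be found in the camera images.
- tub0: small round lidded sauce tub, dark red straight-sided body with a white lid, 64 mm across (lid 66 mm), 46 mm high, about 0.12 to 0.2 kg; origin at the centre of its underside, z up. Two or three of the three tubs are present
- tub1: small round lidded sauce tub, dark red straight-sided body with a white lid, 64 mm across (lid 66 mm), 46 mm high, about 0.12 to 0.2 kg; origin at the centre of its underside, z up. Two or three of the three tubs are present
- tub2: small round lidded sauce tub, dark red straight-sided body with a white lid, 64 mm across (lid 66 mm), 46 mm high, about 0.12 to 0.2 kg; origin at the centre of its underside, z up. Two or three of the three tubs are present
- pan_in (a point): centre of the scale pan's floor, on its top, about 56 mm above the counter. The pan is a shallow aluminium tray, inside 156 mm (x) by 238 mm (y), outside 164 by 246 mm, its lip 6 mm high; it sinks on a spring, 1 mm per 0.75 N, 14 mm at most. x points away from the dial, y along the long side, z up
- dial_grip (a point): middle of the black bar grip on the scale's round white dial, on the dial's vertical axis, 69 mm above the counter. Bar 48 mm long (this frame's x), 14 mm wide (y), reaching from 8 mm to 32 mm above the dial's face. Dial 132 mm across, face 49 mm above the counter. Bar and dial turn together, either way, with light friction (0.04 N m), and stay where left. z up
- zero_mark (a point): the zero: the one bold black mark (12 by 9 mm) near the rim of the dial; this point is 56 mm from the dial's axis, in line with the bar, on the -x side of dial_grip's frame, and turns with the dial
- pointer_tip (a point): tip of the scale's red needle (5 mm wide) over the dial face, 56 mm from the dial's axis. Pan empty, it points roughly away from the pan; it swings clockwise seen from above as the pan is loaded (about 0.8 rad a tub) and back when unloaded. Turning the dial does not move it. The scale reads zero when this tip lies over the zero mark
- plate_in (a point): centre of the floor of the holding plate's tray, on its top, 52 mm above the counter. A shallow dark tray like the pan: inside 156 mm (x) by 238 mm (y), lip 6 mm high; behind its +x side a guard reaches 22 mm above the floor. x points away from the timer, y along the long side, z up
- key_grip (a point): middle of the brass winged key on top of the white timer box (100 by 100 by 60 mm, fixed, just before the holding plate). On the key's vertical axis, 89 mm above the counter. The wing is 60 mm long (this frame's x; round lobes to 92 mm), 9 mm thick (y) and reaches from 76 to 102 mm above the counter, on a 14 mm shaft. z up
- timer_key (a joint): how far the timer is wound, rad: grows as the key turns clockwise seen from above; the stop, fully wound, is at 4.4; it starts between 0 and 0.9. A spring works against the key (torque 0.13 rising to 0.23 N m); a ratchet-like brake holds it wherever it is let go, so it is wound by repeated partial turns
- scale: steel portion scale, fixed; pan at one end, dial at the other. Housing 305 mm (x) by 190 mm (y), 51 mm high at the dial. Origin at the centre of its underside; the pan's centre is at x = +75 mm, the dial's axis at x = -85 mm; z up
- warmer: holding plate, a fixed steel block with the tray on top, 172 mm (x) by 250 mm (y), 58 mm high (guard 74 mm). Origin on the counter; the tray's centre is at x = +75 mm from it; the timer stands about 90 mm to its -x side
- deli_pot: large white lidded pot, 90 mm across (lid 94 mm), 58 mm high, among the tubs; not part of the order. Origin at the centre of its underside
Not all that is in view belongs to the job. Leave any blue look-alike of the part that bears key_grip alone.

How it is judged:
By the outcome, as a careful person would: the job done as asked, in the order asked, and still so for the second after the job is handed in, with the robot touching nothing.
Of tub0, tub1, tub2 only 2 to 3 are there at a start; the rules pass over those that are not, and their reading is None.
At some moment in a run one of tub0, tub1, tub2 may be knocked a few centimetres aside while the robot is not near it.
It also fails if it takes over 210 s, if anything falls off the work surface, if the arm or the gripper's body presses on something with over 40 N, if the wrist force passes 120 N, or if a joint passes its speed limit or range.

## Working session

There is one attempt and no reset: what is moved stays moved. The work goes in short steps, Python scripts to look and compute and a tool call to move; the robot and the scene stay as the last step left them, time stands still between calls to the robot, and variables do not carry over. Pictures are saved under pics/ and viewed, about 12 in all and at most 16, crops included, and the job is handed in when it is done.

Besides the shell and the picture viewer there is one more tool, called after "Request:" as a command line: name --argument value ..., lists and objects as JSON in quotes. servo_tool: Moves the arm, as the interface text tells. Its arguments: {"type":"object","properties":{"targets":{"type":"array"},"squeeze":{"type":"number"}},"required":["targets"]}

```bash
mkdir -p pics
cat > h.py <<'E'
from plant import r
import numpy as np, cv2
def ray(cam,uv,z,cal=None):
    c=cal or r.get_calibration(cam); K=np.array(c["K"]);T=np.array(c["extrinsics"])
    d=T[:3,:3]@np.linalg.solve(K,[uv[0],uv[1],1.0]); o=T[:3,3]
    return o+d*(z-o[2])/d[2]
def proj(cam,p,cal=None):
    c=cal or r.get_calibration(cam); K=np.array(c["K"]);T=np.array(c["extrinsics"])
    q=T[:3,:3].T@(np.array(p,float)-T[:3,3]); q=K@q; return q[:2]/q[2]
def cen(m):
    ys,xs=np.nonzero(m); return xs.mean(),ys.mean()
E
python3 - <<'E'
from h import *
np.set_printoptions(precision=3,suppress=True)
for n in ["scene","top"]:
    cv2.imwrite(f"pics/{n}0.png",r.capture(n)); print(n,r.get_calibration(n))
for n in ["tub0","deli_pot","key_grip","dial_grip","pointer_tip","scale","warmer","zero_mark"]:
    try:
        for d in r.cut_out(n,"top"): print(n,round(d["p"],2),d["extent"],np.round(cen(d["mask"]),1))
    except Exception as e: print(n,e)
print(r.get_state(), r.grasp_offset)
E
```

```text
scene {'K': array([[449.391,   0.   , 321.895],
       [  0.   , 449.391, 238.021],
       [  0.   ,   0.   ,   1.   ]]), 'extrinsics': array([[ 0.295,  0.691, -0.66 ,  1.11 ],
       [ 0.955, -0.225,  0.191, -0.147],
       [-0.017, -0.687, -0.726,  0.73 ],
       [ 0.   ,  0.   ,  0.   ,  1.   ]])}
top {'K': array([[530.784,   0.   , 315.532],
       [  0.   , 530.784, 251.208],
       [  0.   ,   0.   ,   1.   ]]), 'extrinsics': array([[-0.018, -0.986,  0.163,  0.307],
       [-1.   ,  0.018, -0.002,  0.029],
       [-0.001, -0.163, -0.987,  1.172],
       [ 0.   ,  0.   ,  0.   ,  1.   ]])}
tub0 0.8 [308.8, 276.5, 338.5, 306.8] [322.1 289. ]
tub0 0.73 [305.6, 138.3, 337.8, 170.7] [322.8 153.1]
tub0 0.6 [315.3, 226.9, 344.7, 257.6] [328.1 242.6]
deli_pot 0.64 [309.2, 171.5, 355.1, 216.9] [330.1 193.5]
deli_pot 0.29 [382.2, 156.1, 509.4, 239.0] [445.9 196.7]
key_grip 0.94 [142.0, 340.7, 169.2, 382.0] [156.1 360.3]
key_grip 0.83 [182.9, 265.2, 218.5, 297.0] [203.  282.3]
dial_grip 0.71 [424.8, 240.4, 486.3, 302.8] [455.7 269.5]
pointer_tip 0.48 [450.2, 264.1, 458.2, 289.5] [454.5 282.8]
warmer 0.77 [146.0, 159.7, 268.0, 255.4] [207.1 206.5]
zero_mark 0.55 [423.2, 238.5, 484.3, 305.9] [455.6 270. ]
{'time_s': 0.5, 'joints': array([ 85.433,  20.548,   0.679,  -0.001, -70.138, -16.505]), 'qd': array([ 0.074, -0.039, -0.026, -0.01 ,  0.03 , -0.013]), 'joint_torque': array([  0.001, -58.18 ,  29.307,   6.997,   0.012,  -0.   ]), 'tcp_pos': array([0.243, 0.63 , 0.227]), 'eef_rot': array([179.993,  -0.002, -21.072]), 'contact_force': array([ 0.171,  1.023, -0.894]), 'moment': array([-0.032, -0.061,  0.016]), 'gripper_width': 0.08761655428278549} -0.0188
```

View pics/top0.png

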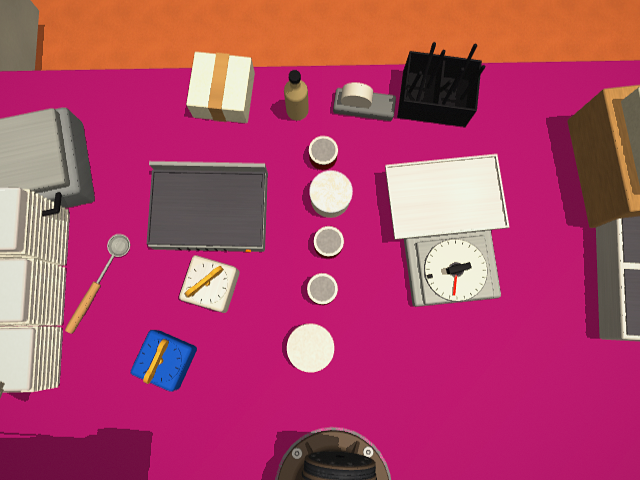

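Run:
```python
import cv2
a=cv2.imread("pics/top0.png")
l=cv2.resize(a[235:390,135:260],None,fx=3.2,fy=3.2,interpolation=cv2.INTER_CUBIC)
b=cv2.resize(a[225:320,410:500],None,fx=4.2,fy=4.2,interpolation=cv2.INTER_CUBIC)
import numpy as np
H=max(l.shape[0],b.shape[0]); o=np.zeros((H,l.shape[1]+b.shape[1],3),np.uint8)
o[:l.shape[0],:l.shape[1]]=l;o[:b.shape[0],l.shape[1]:]=b; print(o.shape,l.shape)
cv2.imwrite("pics/crop0.png",o)
```

```text
(496, 778, 3) (496, 400, 3)
```

View pics/crop0.png

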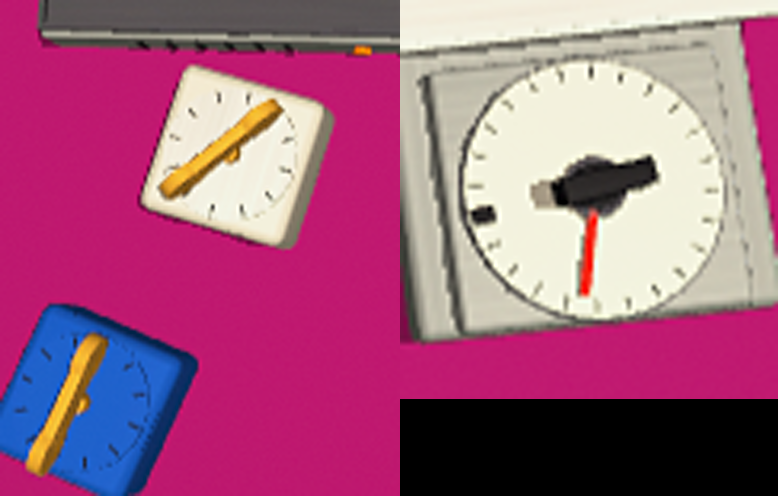

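Top view: tubs at (322,152), (328,242) and (322,289). The white pot is at (330,193), with another white disc at (310,348). The scale dial is at (456,270), with the zero mark at (430,276) and the needle tip at (454,294). There are two keys: the one on the white box (203,282), just before the plate, fits the description, and the one on the blue box (163,360) is the look-alike. The crop confirms this.

Run:
```python
from h import *
np.set_printoptions(precision=4,suppress=True)
f=lambda u,z:ray("top",u,z)
c=f((455.7,270.2),.049); zm=f((429.8,276),.049); pt=f((453.8,294.5),.055)
print("dial",c,"zero",zm,np.linalg.norm(zm-c),"ptr",pt,np.linalg.norm((pt-c)[:2]))
a=lambda v:np.degrees(np.arctan2(v[1],v[0]))
print("ang zero",a(zm-c),"ptr",a(pt-c))
for n,u in dict(t152=(322.5,151),t242=(328.5,241),t289=(322,288)).items(): print(n,f(u,.046))
print("pot",f((331,193),.058),"disc",f((310.5,348),.058),f((310.5,348),.0))
k=[f((135+x/3.2,235+y/3.2),.1) for x,y in [(165,190),(278,105)]]
print("key",k,(k[0]+k[1])/2,a(k[1]-k[0]))
print("pan corners",[f(u,.062) for u in [(386,164),(498,155),(508,228),(393,238)]])
print("plate corners",[f(u,.058) for u in [(149,247),(264,248),(267,172),(150,172)]])
print("gripper cam", r.get_calibration("wrist"))
```

```text
dial [ 0.4463 -0.2712  0.049 ] zero [ 0.4349 -0.2154  0.049 ] 0.05698944590096755 ptr [ 0.3942 -0.2625  0.055 ] 0.052866085788064635
ang zero 101.53279805339407 ptr 170.45010625523423
t152 [0.7185 0.007  0.046 ]
t242 [ 0.5152 -0.0017  0.046 ]
t289 [0.4139 0.0144 0.046 ]
pot [ 0.6186 -0.0092  0.058 ] disc [0.2891 0.0408 0.058 ] [0.2881 0.0414 0.    ]
key [array([0.401 , 0.2889, 0.1   ]), array([0.4538, 0.2181, 0.1   ])] [0.4274 0.2535 0.1   ] -53.27933791914703
pan corners [array([ 0.6804, -0.1304,  0.062 ]), array([ 0.6963, -0.3757,  0.062 ]), array([ 0.5333, -0.3849,  0.062 ]), array([ 0.5162, -0.1387,  0.062 ])]
plate corners [array([0.5072, 0.3813, 0.058 ]), array([0.5004, 0.1363, 0.058 ]), array([0.6685, 0.1293, 0.058 ]), array([0.6733, 0.3845, 0.058 ])]
gripper cam {'K': array([[370.6263,   0.    , 316.8761],
       [  0.    , 370.6263, 245.4312],
       [  0.    ,   0.    ,   1.    ]]), 'extrinsics': array([[-0.36  , -0.9012, -0.2415,  0.3071],
       [-0.933 ,  0.3474,  0.0942,  0.6043],
       [-0.001 ,  0.2592, -0.9658,  0.3842],
       [ 0.    ,  0.    ,  0.    ,  1.    ]])}
```

View pics/scene0.png

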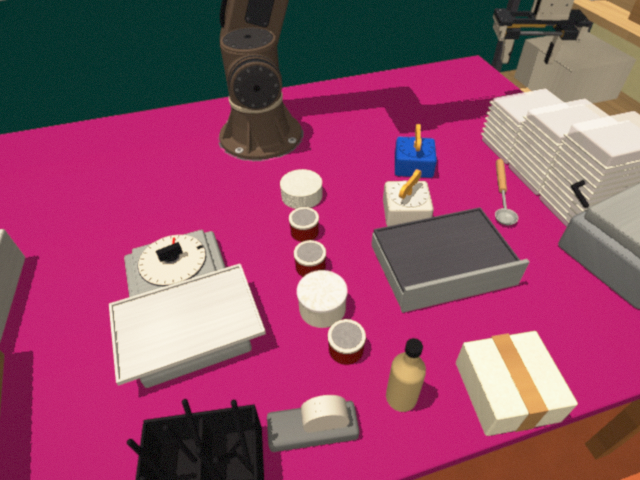

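Scene view: three tubs, at about (304,222), (310,258) and (347,341), and the pot at (322,298). The other white disc at (302,188) is not part of the order. The scale, plate and timer are where expected. Next I move over the dial.

Request:
servo_tool --targets '[{"dx": 2.4, "dy": -3.2}, {"dx": 4.8, "dy": -6.4}, {"dx": 7.2, "dy": -9.6}, {"dx": 9.6, "dy": -12.8}, {"dx": 12, "dy": -16}, {"dx": 14.4, "dy": -19.2}, {"dx": 16.8, "dy": -22.4}, {"dx": 19.2, "dy": -25.6}, {"dx": 21.6, "dy": -28.8}, {"dx": 24, "dy": -32}]'

```text
validation failed for argument at $.ta...
```

Request:
servo_tool --targets '[{"dx": 0.3, "dy": -4, "spin": -0.1}, {"dx": 0.6, "dy": -8, "spin": -0.2}, {"dx": 0.8, "dy": -12, "spin": -0.3}, {"dx": 1, "dy": -16, "spin": -0.4}, {"dx": 1, "dy": -20, "spin": -0.5}, {"dx": 1, "dy": -24, "spin": -0.6}, {"dx": 1, "dy": -28, "spin": -0.7}, {"dx": 1, "dy": -32, "spin": -0.8}, {"dx": 1, "dy": -36, "spin": -0.9}, {"dx": 0.5, "dy": -40, "spin": -1.0}]'

```text
validation failed for argument at $.ta...
```

Request:
servo_tool --targets '[{"dx": -0.6, "dy": -4}, {"dx": -1.2, "dy": -8, "dz": -0.5}, {"dx": -2, "dy": -12, "dz": -1.5}, {"dx": -3, "dy": -15, "dz": -2.5}, {"dx": -4, "dy": -18, "dz": -2.5}, {"dx": -4.2, "dy": -18.1, "dz": -2.7}, {"dx": -4.2, "dy": -18.1, "dz": -2.7}, {"dx": -4.2, "dy": -18.1, "dz": -2.7}, {"dx": -4.2, "dy": -18.1, "dz": -2.7}, {"dx": -4.2, "dy": -18.1, "dz": -2.7}]'

```text
validation failed for argument at $.ta...
```

Run:
```python
from h import *
np.set_printoptions(precision=4,suppress=True)
s=r.get_state();print(s["time_s"],s["tcp_pos"],s["eef_rot"],s["contact_force"])
a=r.capture("wrist"); cv2.imwrite("pics/w1.png",a); np.save("w1cal.npy",r.get_calibration("wrist"),allow_pickle=True)
```

```text
0.5 [0.2427 0.6298 0.2265] [179.9928  -0.0015 -21.0724] [ 0.1713  1.0228 -0.8935]
```

View pics/w1.png

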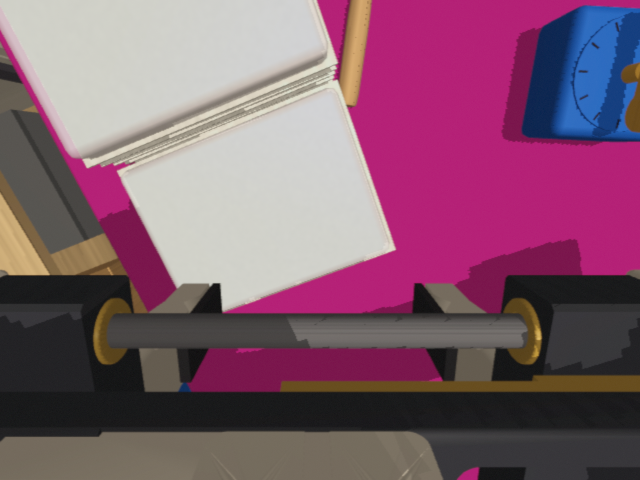

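The rows were refused, presumably because every field is required. The wrist camera looks ahead of the fingers (towards tool +x), so I'll stop 8 cm short of the dial to look.

Request:
servo_tool --targets '[{"dx": 2.4, "dy": -3.2, "dz": 0, "spin": 0, "grip": 100}, {"dx": 4.8, "dy": -6.4, "dz": 0, "spin": 0, "grip": 100}, {"dx": 7.2, "dy": -9.6, "dz": 0, "spin": 0, "grip": 100}, {"dx": 9.6, "dy": -12.8, "dz": 0, "spin": 0, "grip": 100}, {"dx": 12, "dy": -16, "dz": 0, "spin": 0, "grip": 100}, {"dx": 14.4, "dy": -19.2, "dz": 0, "spin": 0, "grip": 100}, {"dx": 16.8, "dy": -22.4, "dz": 0, "spin": 0, "grip": 100}, {"dx": 19.2, "dy": -25.6, "dz": 0, "spin": 0, "grip": 100}, {"dx": 21.6, "dy": -28.8, "dz": 0, "spin": 0, "grip": 100}, {"dx": 24, "dy": -32, "dz": 0, "spin": 0, "grip": 100}]'

```text
time_s: 1.38
tcp_pos: [0.4835, 0.3082, 0.227]
eef_rot: [-180.0, -0.0, -21.1]
contact_force: [1.2, 1.2, 0.0]
gripper_width: 0.0871
```

Request:
servo_tool --targets '[{"dx": 0.3, "dy": -4, "dz": 0, "spin": -0.1, "grip": 100}, {"dx": 0.6, "dy": -8, "dz": 0, "spin": -0.2, "grip": 100}, {"dx": 0.8, "dy": -12, "dz": 0, "spin": -0.3, "grip": 100}, {"dx": 1, "dy": -16, "dz": 0, "spin": -0.4, "grip": 100}, {"dx": 1, "dy": -20, "dz": 0, "spin": -0.5, "grip": 100}, {"dx": 1, "dy": -24, "dz": 0, "spin": -0.6, "grip": 100}, {"dx": 0.5, "dy": -28, "dz": 0, "spin": -0.7, "grip": 100}, {"dx": 0, "dy": -32, "dz": 0, "spin": -0.8, "grip": 100}, {"dx": -0.5, "dy": -36, "dz": 0, "spin": -0.9, "grip": 100}, {"dx": -1, "dy": -40, "dz": 0, "spin": -1.0, "grip": 100}]'

```text
time_s: 2.22
tcp_pos: [0.4721, -0.092, 0.2271]
eef_rot: [-179.9, -0.0, -78.6]
contact_force: [0.8, 0.6, -0.2]
gripper_width: 0.0878
```

Request:
servo_tool --targets '[{"dx": -0.6, "dy": -3, "dz": 0, "spin": 0, "grip": 100}, {"dx": -1.2, "dy": -6, "dz": -0.5, "spin": 0, "grip": 100}, {"dx": -2, "dy": -8, "dz": -1, "spin": 0, "grip": 100}, {"dx": -2.5, "dy": -9.5, "dz": -1.5, "spin": 0, "grip": 100}, {"dx": -3, "dy": -10, "dz": -2, "spin": 0, "grip": 100}, {"dx": -3, "dy": -10, "dz": -2, "spin": 0, "grip": 100}, {"dx": -3, "dy": -10, "dz": -2, "spin": 0, "grip": 100}, {"dx": -3, "dy": -10, "dz": -2, "spin": 0, "grip": 100}, {"dx": -3, "dy": -10, "dz": -2, "spin": 0, "grip": 100}, {"dx": -3, "dy": -10, "dz": -2, "spin": 0, "grip": 100}]'

```text
time_s: 3.05
tcp_pos: [0.4433, -0.1895, 0.2069]
eef_rot: [-180.0, -0.0, -78.3]
contact_force: [-0.2, 0.5, 0.3]
gripper_width: 0.0874
```

```bash
cat > dial.py <<'E'
from h import *
import sys
np.set_printoptions(precision=4,suppress=True)
def dial(cam,c0=(0.4463,-0.2712),name=None):
    """rectify dial face (z=.05) around c0, 0.25 mm... find mark, needle"""
    a=r.capture(cam); cal=r.get_calibration(cam)
    if name: cv2.imwrite(name,a)
    return a,cal
def rect(a,cal,c0,z,half=.08,s=3000):
    n=int(2*half*s); pts=np.float32([[-half,-half],[half,-half],[half,half],[-half,half]])
    src=np.float32([proj("",[c0[0]+p[0],c0[1]+p[1],z],cal) for p in pts])
    # rectified: col = -y dir, row = -x dir (as top view)
    dst=np.float32([[(half-p[1])*s,(half-p[0])*s] for p in pts])
    H=cv2.getPerspectiveTransform(src,dst); return cv2.warpPerspective(a,H,(n,n)),H
def world(uv,c0,half=.08,s=3000): return np.array([c0[0]+half-uv[1]/s,c0[1]+half-uv[0]/s])
E
python3 - <<'E'
from dial import *
s=r.get_state();print(s["time_s"],s["tcp_pos"],s["eef_rot"],s["contact_force"])
a,cal=dial("wrist",name="pics/w2.png")
cv2.imwrite("pics/rect2.png",rect(a,cal,(0.4463,-0.2712),.05)[0])
E
```

```text
3.05 [ 0.4433 -0.1895  0.2069] [-179.9613   -0.011   -78.2952] [-0.1601  0.4898  0.2968]
```

View pics/rect2.png

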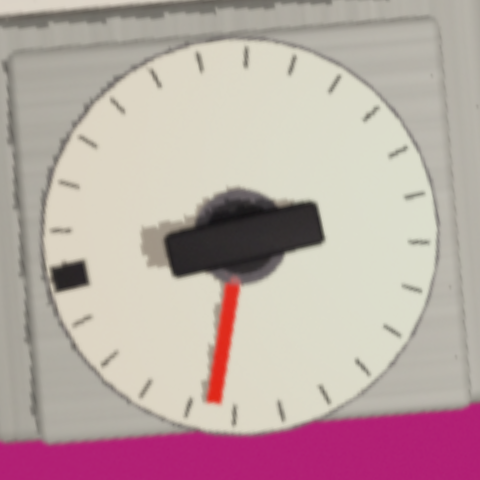

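Rectified dial: centre (241,237), zero mark (70,276), needle tip (214,402), bar at about 12.5°. It needs about +68° (1.19 rad, counter-clockwise from above).

Request:
servo_tool --targets '[{"dx": 0.2, "dy": -3, "dz": 0, "spin": 0.02, "grip": 40}, {"dx": 0.4, "dy": -6, "dz": -1, "spin": 0.02, "grip": 40}, {"dx": 0.5, "dy": -7.8, "dz": -3, "spin": 0.02, "grip": 40}, {"dx": 0.5, "dy": -8.1, "dz": -6, "spin": 0.02, "grip": 40}, {"dx": 0.5, "dy": -8.1, "dz": -9, "spin": 0.02, "grip": 40}, {"dx": 0.5, "dy": -8.1, "dz": -11, "spin": 0.02, "grip": 40}, {"dx": 0.5, "dy": -8.1, "dz": -12.5, "spin": 0.02, "grip": 40}, {"dx": 0.5, "dy": -8.1, "dz": -13.5, "spin": 0.02, "grip": 40}, {"dx": 0.5, "dy": -8.1, "dz": -14.3, "spin": 0.02, "grip": 40}, {"dx": 0.5, "dy": -8.1, "dz": -14.3, "spin": 0.02, "grip": 40}]' --squeeze 12

```text
time_s: 3.93
tcp_pos: [0.4473, -0.2708, 0.0624]
eef_rot: [179.9, 0.0, -77.2]
contact_force: [0.4, -0.4, 0.6]
gripper_width: 0.0355
```

Request:
servo_tool --targets '[{"dx": 0, "dy": 0, "dz": 0, "spin": 0, "grip": 20}, {"dx": 0, "dy": 0, "dz": 0, "spin": 0, "grip": 10}, {"dx": 0, "dy": 0, "dz": 0, "spin": 0, "grip": 8}, {"dx": 0, "dy": 0, "dz": 0, "spin": 0, "grip": 5}, {"dx": 0, "dy": 0, "dz": 0, "spin": 0, "grip": 5}, {"dx": 0, "dy": 0, "dz": 0, "spin": 0, "grip": 5}, {"dx": 0, "dy": 0, "dz": 0, "spin": 0, "grip": 5}, {"dx": 0, "dy": 0, "dz": 0, "spin": 0, "grip": 5}, {"dx": 0, "dy": 0, "dz": 0, "spin": 0, "grip": 5}, {"dx": 0, "dy": 0, "dz": 0, "spin": 0, "grip": 5}]'

```text
time_s: 4.77
tcp_pos: [0.4483, -0.2713, 0.0644]
eef_rot: [-179.9, -0.0, -77.2]
contact_force: [-1.0, 2.2, 6.8]
gripper_width: 0.0141
```

Request:
servo_tool --targets '[{"dx": 0, "dy": 0, "dz": 0.2, "spin": 0.06, "grip": 5}, {"dx": 0, "dy": 0, "dz": 0.2, "spin": 0.12, "grip": 5}, {"dx": 0, "dy": 0, "dz": 0.2, "spin": 0.18, "grip": 5}, {"dx": 0, "dy": 0, "dz": 0.2, "spin": 0.24, "grip": 5}, {"dx": 0, "dy": 0, "dz": 0.2, "spin": 0.3, "grip": 5}, {"dx": 0, "dy": 0, "dz": 0.2, "spin": 0.37, "grip": 5}, {"dx": 0, "dy": 0, "dz": 0.2, "spin": 0.44, "grip": 5}, {"dx": 0, "dy": 0, "dz": 0.2, "spin": 0.5, "grip": 5}, {"dx": 0, "dy": 0, "dz": 0.2, "spin": 0.57, "grip": 5}, {"dx": 0, "dy": 0, "dz": 0.2, "spin": 0.64, "grip": 5}]'

```text
time_s: 5.6
tcp_pos: [0.4482, -0.271, 0.0652]
eef_rot: [-180.0, -0.0, -40.4]
contact_force: [2.1, 0.8, -6.3]
gripper_width: 0.0139
```

Request:
servo_tool --targets '[{"dx": 0, "dy": 0, "dz": 0, "spin": 0.07, "grip": 5}, {"dx": 0, "dy": 0, "dz": 0, "spin": 0.14, "grip": 5}, {"dx": 0, "dy": 0, "dz": 0, "spin": 0.21, "grip": 5}, {"dx": 0, "dy": 0, "dz": 0, "spin": 0.28, "grip": 5}, {"dx": 0, "dy": 0, "dz": 0, "spin": 0.35, "grip": 5}, {"dx": 0, "dy": 0, "dz": 0, "spin": 0.42, "grip": 5}, {"dx": 0, "dy": 0, "dz": 0, "spin": 0.48, "grip": 5}, {"dx": 0, "dy": 0, "dz": 0, "spin": 0.53, "grip": 5}, {"dx": 0, "dy": 0, "dz": 0, "spin": 0.55, "grip": 5}, {"dx": 0, "dy": 0, "dz": 0, "spin": 0.55, "grip": 5}]'

```text
time_s: 6.43
tcp_pos: [0.4481, -0.271, 0.0652]
eef_rot: [-180.0, -0.0, -9.0]
contact_force: [5.1, -0.3, -9.3]
gripper_width: 0.0139
```

Request:
servo_tool --targets '[{"dx": 0, "dy": 0, "dz": 0, "spin": 0, "grip": 10}, {"dx": 0, "dy": 0, "dz": 0, "spin": 0, "grip": 25}, {"dx": 0, "dy": 0, "dz": 0, "spin": 0, "grip": 40}, {"dx": 0, "dy": 0, "dz": 0, "spin": 0, "grip": 40}, {"dx": 0, "dy": 0, "dz": 2, "spin": 0, "grip": 40}, {"dx": 0, "dy": 0, "dz": 5, "spin": 0, "grip": 40}, {"dx": -2, "dy": 0, "dz": 8, "spin": 0, "grip": 40}, {"dx": -5, "dy": 0, "dz": 11, "spin": 0, "grip": 40}, {"dx": -6.5, "dy": 1, "dz": 13.5, "spin": 0, "grip": 40}, {"dx": -6.5, "dy": 1, "dz": 13.5, "spin": 0, "grip": 40}]'

```text
time_s: 7.27
tcp_pos: [0.3819, -0.2615, 0.2061]
eef_rot: [179.9, -0.4, -9.1]
contact_force: [0.8, 0.7, -0.2]
gripper_width: 0.0353
```

Run:
```python
from dial import *
s=r.get_state();print(s["time_s"],s["tcp_pos"],s["eef_rot"],s["contact_force"])
a,cal=dial("wrist",name="pics/w3.png")
w=rect(a,cal,(0.4475,-.2715),.05)[0]
r.capture("top")
b,cb=dial("top"); w2=rect(b,cb,(0.4463,-.2712),.05)[0]
cv2.imwrite("pics/rect3.png",np.hstack([w[:,:],w2[:480,120:400]]))
```

```text
7.2667 [ 0.3819 -0.2615  0.2061] [179.9333  -0.4373  -9.084 ] [ 0.7677  0.678  -0.2027]
```

View pics/rect3.png

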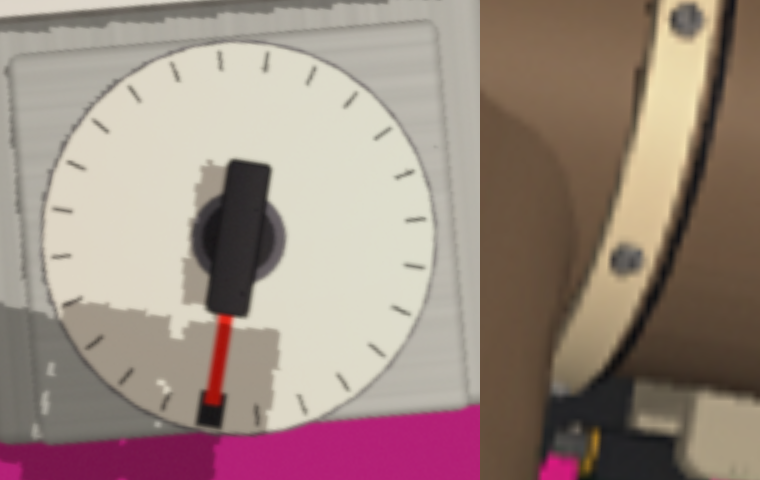

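The needle tip lies over the zero mark, both at about 9° in the rectified view. The dial is set. Next I write a tub locator that fits the cylinder silhouette to the cut-out.

```bash
cat >> h.py <<'E'
from scipy.optimize import least_squares
_t=np.linspace(0,2*np.pi,60)
def cyl(x,y,z0): return np.array([[x+R*np.cos(t),y+R*np.sin(t),z0+z] for R,z in [(.033,.046),(.033,.04),(.032,0)] for t in _t])
def find(cam,z0=0.,name="tub0",pic=None,pmin=.3):
    a=r.capture(cam); cal=r.get_calibration(cam)
    if pic: cv2.imwrite(pic,a)
    out=[]
    for d in r.cut_out(name,cam):
        e=np.array(d["extent"])
        if d["p"]<pmin: continue
        p0=ray(cam,((e[0]+e[2])/2,(e[1]+e[3])/2),z0+.03,cal)
        def f(p):
            q=np.array([proj(cam,v,cal) for v in cyl(p[0],p[1],z0)]); return np.r_[q.min(0),q.max(0)]-e
        s=least_squares(f,p0[:2]); out.append((s.x,np.abs(s.fun).max(),d["p"],e))
    return a,out
E
python3 - <<'E'
from h import *
np.set_printoptions(precision=4,suppress=True)
s=r.get_state();print(s["time_s"],s["tcp_pos"],s["eef_rot"])
for o in find("top",pic="pics/t4.png")[1]: print(*o)
print([ (d["p"],d["extent"]) for d in r.cut_out("deli_pot","top")])
E
```

```text
7.4167 [ 0.3826 -0.2611  0.2012] [-179.9965   -0.0946   -9.0565]
[0.7188 0.008 ] 1.0972690701777594 0.92 [306.6 137.8 337.5 170.1]
[ 0.5138 -0.0058] 0.7957571798647791 0.86 [315.9 226.3 344.9 259.8]
[0.4075 0.0137] 2.397429124968653 0.82 [305.6 277.9 339.2 305. ]
[(0.89, [307.1, 171.4, 353.5, 215.5])]
```

Request:
servo_tool --targets '[{"dx": 3, "dy": 2.4, "dz": 1, "spin": 0.02, "grip": 100}, {"dx": 6.5, "dy": 5, "dz": 1, "spin": 0.05, "grip": 100}, {"dx": 10, "dy": 7.5, "dz": 1, "spin": 0.08, "grip": 100}, {"dx": 13.5, "dy": 10.5, "dz": 1, "spin": 0.11, "grip": 100}, {"dx": 17, "dy": 13.5, "dz": 1, "spin": 0.14, "grip": 100}, {"dx": 20.5, "dy": 16.5, "dz": 0, "spin": 0.158, "grip": 100}, {"dx": 24, "dy": 19.5, "dz": -1, "spin": 0.158, "grip": 100}, {"dx": 27.5, "dy": 22.5, "dz": -2, "spin": 0.158, "grip": 100}, {"dx": 31, "dy": 25.5, "dz": -3, "spin": 0.158, "grip": 100}, {"dx": 33.6, "dy": 26.9, "dz": -5, "spin": 0.158, "grip": 100}]' --squeeze 15

```text
time_s: 8.4
tcp_pos: [0.701, -0.0039, 0.1601]
eef_rot: [180.0, 0.0, 0.1]
contact_force: [0.2, -1.0, 1.5]
gripper_width: 0.0873
```

Request:
servo_tool --targets '[{"dx": 0, "dy": 0, "dz": -2, "spin": 0, "grip": 100}, {"dx": 0, "dy": 0, "dz": -5, "spin": 0, "grip": 100}, {"dx": 0, "dy": 0, "dz": -8, "spin": 0, "grip": 100}, {"dx": 0, "dy": 0, "dz": -11, "spin": 0, "grip": 100}, {"dx": 0, "dy": 0, "dz": -13, "spin": 0, "grip": 100}, {"dx": 0, "dy": 0, "dz": -14, "spin": 0, "grip": 100}, {"dx": 0, "dy": 0, "dz": -14, "spin": 0, "grip": 70}, {"dx": 0, "dy": 0, "dz": -14, "spin": 0, "grip": 60}, {"dx": 0, "dy": 0, "dz": -14, "spin": 0, "grip": 60}, {"dx": 0, "dy": 0, "dz": -14, "spin": 0, "grip": 60}]'

```text
time_s: 9.23
tcp_pos: [0.7, -0.0056, 0.0227]
eef_rot: [-180.0, -0.1, 0.0]
contact_force: [0.2, 0.1, -0.8]
gripper_width: 0.0663
```

The commanded pose stopped short on the long move because rows are rate-limited, so the gripper is about 19 mm off the tub. I'll open, rise and look again.

Request:
servo_tool --targets '[{"dx": 0, "dy": 0, "dz": 0, "spin": 0, "grip": 100}, {"dx": 0, "dy": 0, "dz": 0, "spin": 0, "grip": 100}, {"dx": 0, "dy": 0, "dz": 0, "spin": 0, "grip": 100}, {"dx": 0, "dy": 0, "dz": 3, "spin": 0, "grip": 100}, {"dx": 0, "dy": 0, "dz": 6, "spin": 0, "grip": 100}, {"dx": -1, "dy": 0, "dz": 9, "spin": 0, "grip": 100}, {"dx": -3, "dy": 0, "dz": 12, "spin": 0, "grip": 100}, {"dx": -5, "dy": 0, "dz": 13, "spin": 0, "grip": 100}, {"dx": -5, "dy": 0, "dz": 13, "spin": 0, "grip": 100}, {"dx": -5, "dy": 0, "dz": 13, "spin": 0, "grip": 100}]'

```text
time_s: 10.07
tcp_pos: [0.6489, -0.0058, 0.1531]
eef_rot: [-179.9, -0.2, 0.0]
contact_force: [0.2, 0.7, 0.2]
gripper_width: 0.0877
```

Run:
```python
from h import *
np.set_printoptions(precision=4,suppress=True)
s=r.get_state();print(s["time_s"],s["tcp_pos"],s["eef_rot"])
for o in find("wrist",pic="pics/w5.png")[1]: print(*o)
print([ (d["p"],d["extent"]) for d in r.cut_out("deli_pot","wrist")])
for o in find("top",pic="pics/t5.png")[1]: print(*o)
```

```text
10.0667 [ 0.6489 -0.0058  0.1531] [-179.9454   -0.178     0.0261]
[ 0.7233 -0.0006] 2.605219136535794 0.87 [261.   88.5 356.9 184.2]
[ 0.5325 -0.0008] 26.571987436714096 0.71 [272.2 346.9 348.9 389.5]
[(0.86, [254.5, 208.7, 389.1, 314.6])]
[ 0.5128 -0.0068] 1.8645044055190851 0.61 [315.8 228.9 346.  258. ]
[0.409  0.0121] 1.2839048374673325 0.59 [308.3 276.1 337.9 305.4]
```

View pics/w5.png

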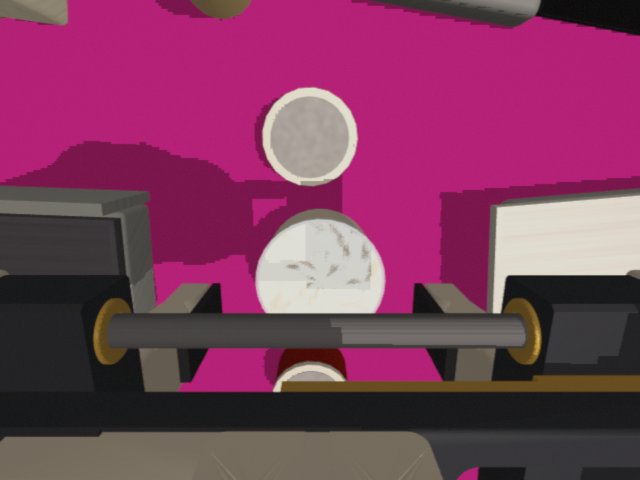

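Wrist view: the tub lid is at (310,136), fitted to (0.723, -0.001). The pot is at (320,270), untouched.

Request:
servo_tool --targets '[{"dx": 3.5, "dy": 0.3, "dz": 0, "spin": 0, "grip": 100}, {"dx": 7, "dy": 0.5, "dz": 0, "spin": 0, "grip": 100}, {"dx": 7.3, "dy": 0.5, "dz": -3, "spin": 0, "grip": 100}, {"dx": 7.3, "dy": 0.5, "dz": -6, "spin": 0, "grip": 100}, {"dx": 7.3, "dy": 0.5, "dz": -9, "spin": 0, "grip": 100}, {"dx": 7.3, "dy": 0.5, "dz": -12, "spin": 0, "grip": 100}, {"dx": 7.3, "dy": 0.5, "dz": -14, "spin": 0, "grip": 100}, {"dx": 7.3, "dy": 0.5, "dz": -14, "spin": 0, "grip": 100}, {"dx": 7.3, "dy": 0.5, "dz": -14, "spin": 0, "grip": 60}, {"dx": 7.3, "dy": 0.5, "dz": -14, "spin": 0, "grip": 60}]' --squeeze 15

```text
time_s: 11.15
tcp_pos: [0.723, -0.0009, 0.0119]
eef_rot: [180.0, -0.1, 0.0]
contact_force: [0.5, -0.0, -0.2]
gripper_width: 0.0793
```

Request:
servo_tool --targets '[{"dx": 0, "dy": 0, "dz": 0, "spin": 0, "grip": 60}, {"dx": 0, "dy": 0, "dz": 0, "spin": 0, "grip": 60}, {"dx": 0, "dy": 0, "dz": 0, "spin": 0, "grip": 60}, {"dx": 0, "dy": 0, "dz": 0, "spin": 0, "grip": 60}, {"dx": 0, "dy": 0, "dz": 1, "spin": 0, "grip": 60}, {"dx": 0, "dy": 0, "dz": 3, "spin": 0, "grip": 60}, {"dx": 0, "dy": 0, "dz": 6, "spin": 0, "grip": 60}, {"dx": 0, "dy": 0, "dz": 9, "spin": 0, "grip": 60}, {"dx": 0, "dy": 0, "dz": 11, "spin": 0, "grip": 60}, {"dx": 0, "dy": 0, "dz": 12, "spin": 0, "grip": 60}]'

```text
time_s: 11.98
tcp_pos: [0.7231, -0.0008, 0.1354]
eef_rot: [-180.0, -0.3, 0.0]
contact_force: [0.8, -0.4, -1.3]
gripper_width: 0.0638
```

Request:
servo_tool --targets '[{"dx": -0.5, "dy": -1.5, "dz": 0, "spin": -0.08, "grip": 60}, {"dx": -1, "dy": -3.2, "dz": 0, "spin": -0.16, "grip": 60}, {"dx": -1.5, "dy": -5, "dz": 0, "spin": -0.24, "grip": 60}, {"dx": -2, "dy": -7, "dz": 0, "spin": -0.32, "grip": 60}, {"dx": -2.5, "dy": -9, "dz": 0, "spin": -0.4, "grip": 60}, {"dx": -3, "dy": -11, "dz": 0, "spin": -0.48, "grip": 60}, {"dx": -3.5, "dy": -13, "dz": 0, "spin": -0.56, "grip": 60}, {"dx": -4, "dy": -15, "dz": 0, "spin": -0.64, "grip": 60}, {"dx": -4.5, "dy": -17, "dz": 0, "spin": -0.72, "grip": 60}, {"dx": -5, "dy": -19, "dz": 0, "spin": -0.8, "grip": 60}]'

```text
time_s: 12.82
tcp_pos: [0.6707, -0.1917, 0.1302]
eef_rot: [179.9, 0.1, -46.1]
contact_force: [-0.3, -0.6, -2.7]
gripper_width: 0.0638
```

Request:
servo_tool --targets '[{"dx": -0.8, "dy": -2, "dz": 0, "spin": -0.08, "grip": 60}, {"dx": -1.6, "dy": -4, "dz": 0, "spin": -0.16, "grip": 60}, {"dx": -2.4, "dy": -6, "dz": 0, "spin": -0.24, "grip": 60}, {"dx": -3.2, "dy": -8, "dz": 0, "spin": -0.32, "grip": 60}, {"dx": -4, "dy": -10, "dz": 0, "spin": -0.4, "grip": 60}, {"dx": -4.8, "dy": -12, "dz": 0, "spin": -0.48, "grip": 60}, {"dx": -5.5, "dy": -13.5, "dz": 0, "spin": -0.56, "grip": 60}, {"dx": -6.1, "dy": -14.4, "dz": 0, "spin": -0.64, "grip": 60}, {"dx": -6.1, "dy": -14.4, "dz": 0, "spin": -0.706, "grip": 60}, {"dx": -6.1, "dy": -14.4, "dz": 0, "spin": -0.706, "grip": 60}]'

```text
time_s: 13.65
tcp_pos: [0.6096, -0.3355, 0.1302]
eef_rot: [179.9, 0.1, -86.5]
contact_force: [0.6, -0.5, -1.3]
gripper_width: 0.0635
```

Run:
```python
from h import *
np.set_printoptions(precision=4,suppress=True)
s=r.get_state();print(s["time_s"],s["tcp_pos"],s["eef_rot"],s["gripper_width"])
a=r.capture("wrist");cal=r.get_calibration("wrist");cv2.imwrite("pics/w6.png",a)
```

```text
13.65 [ 0.6096 -0.3355  0.1302] [179.906    0.0551 -86.542 ] 0.06348219542844119
```

View pics/w6.png

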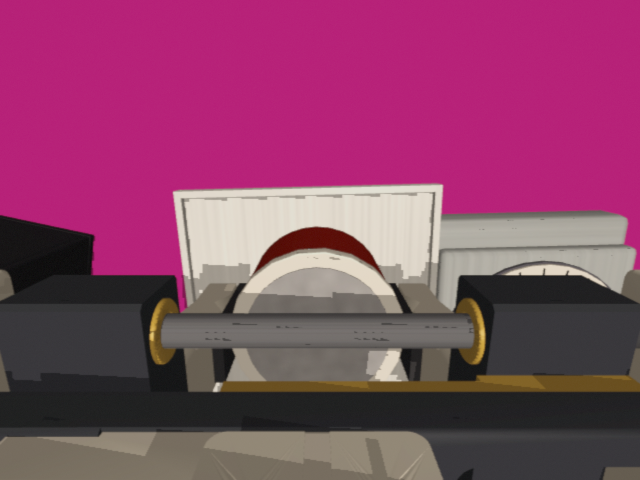

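The tub is held upright over the pan. Pan far corners at (176,193) and (441,186).

Run:
```python
from h import *
np.set_printoptions(precision=4,suppress=True)
A=ray("wrist",(176,193),.062)[:2];B=ray("wrist",(441,186),.062)[:2]
x=(A-B)/np.linalg.norm(A-B); y=np.array([-x[1],x[0]])
print(A,B,np.linalg.norm(A-B),np.degrees(np.arctan2(x[1],x[0])),"centre",(A+B)/2+y*.123)
```

```text
[ 0.6977 -0.3716] [ 0.5375 -0.3862] 0.16085986307538294 5.211943792036011 centre [ 0.6065 -0.2564]
```

Request:
servo_tool --targets '[{"dx": 0.2, "dy": 0.2, "dz": -1.5, "spin": 0, "grip": 60}, {"dx": 0.2, "dy": 0.2, "dz": -3, "spin": 0, "grip": 60}, {"dx": 0.2, "dy": 0.2, "dz": -4.5, "spin": 0, "grip": 60}, {"dx": 0.2, "dy": 0.2, "dz": -5.5, "spin": 0, "grip": 60}, {"dx": 0.2, "dy": 0.2, "dz": -6, "spin": 0, "grip": 60}, {"dx": 0.2, "dy": 0.2, "dz": -6.3, "spin": 0, "grip": 60}, {"dx": 0.2, "dy": 0.2, "dz": -6.3, "spin": 0, "grip": 60}, {"dx": 0.2, "dy": 0.2, "dz": -6.3, "spin": 0, "grip": 80}, {"dx": 0.2, "dy": 0.2, "dz": -6.3, "spin": 0, "grip": 90}, {"dx": 0.2, "dy": 0.2, "dz": -6.3, "spin": 0, "grip": 90}]'

```text
time_s: 14.53
tcp_pos: [0.6136, -0.3332, 0.0692]
eef_rot: [-179.9, -0.0, -86.3]
contact_force: [-0.4, -0.3, 0.9]
gripper_width: 0.0764
```

Request:
servo_tool --targets '[{"dx": 0, "dy": 0, "dz": 0, "spin": 0, "grip": 90}, {"dx": 0, "dy": 0, "dz": 1, "spin": 0, "grip": 90}, {"dx": 0, "dy": 0, "dz": 3, "spin": 0, "grip": 90}, {"dx": 0, "dy": 0, "dz": 6, "spin": 0, "grip": 100}, {"dx": -0.5, "dy": 2, "dz": 8, "spin": 0.08, "grip": 100}, {"dx": -1.5, "dy": 5, "dz": 9, "spin": 0.2, "grip": 100}, {"dx": -3, "dy": 8, "dz": 9, "spin": 0.32, "grip": 100}, {"dx": -5, "dy": 11, "dz": 9, "spin": 0.44, "grip": 100}, {"dx": -7, "dy": 14, "dz": 9, "spin": 0.56, "grip": 100}, {"dx": -9, "dy": 17, "dz": 9, "spin": 0.68, "grip": 100}]'

```text
time_s: 15.37
tcp_pos: [0.5221, -0.1619, 0.1591]
eef_rot: [-179.9, -0.1, -47.0]
contact_force: [1.3, 0.9, 0.3]
gripper_width: 0.0876
```

Request:
servo_tool --targets '[{"dx": -1.5, "dy": 3, "dz": 0, "spin": 0.12, "grip": 100}, {"dx": -3, "dy": 6, "dz": 0, "spin": 0.24, "grip": 100}, {"dx": -4.5, "dy": 9, "dz": 0, "spin": 0.36, "grip": 100}, {"dx": -5.5, "dy": 12, "dz": 0, "spin": 0.48, "grip": 100}, {"dx": -6.5, "dy": 14.5, "dz": 0, "spin": 0.6, "grip": 100}, {"dx": -7, "dy": 15.5, "dz": 0, "spin": 0.72, "grip": 100}, {"dx": -7, "dy": 15.7, "dz": 0, "spin": 0.826, "grip": 100}, {"dx": -7, "dy": 15.7, "dz": 0, "spin": 0.826, "grip": 100}, {"dx": -7, "dy": 15.7, "dz": 0, "spin": 0.826, "grip": 100}, {"dx": -7, "dy": 15.7, "dz": 0, "spin": 0.826, "grip": 100}]'

```text
time_s: 16.2
tcp_pos: [0.4532, -0.0061, 0.1586]
eef_rot: [-180.0, -0.0, -0.2]
contact_force: [0.6, -0.7, 0.2]
gripper_width: 0.0872
```

Run:
```python
from h import *
np.set_printoptions(precision=4,suppress=True)
s=r.get_state();print(s["time_s"],s["tcp_pos"],s["eef_rot"])
for o in find("wrist",pic="pics/w7.png")[1]: print(*o)
for o in find("top",pic="pics/t7.png")[1]: print(*o)
```

```text
16.2 [ 0.4532 -0.0061  0.1586] [-179.9858   -0.0455   -0.2053]
[ 0.5148 -0.0015] 0.6759905102108519 0.85 [262.2 107.5 356.6 203.2]
[0.4204 0.0138] 9.216843714717498 0.58 [250.9 238.3 330.7 311.9]
[0.4069 0.0125] 1.5773242331072765 0.93 [308.  277.4 337.9 306.1]
[ 0.6287 -0.3538] 0.4258699174931735 0.87 [466.9 172.3 503.3 206.9]
```

View pics/t7.png

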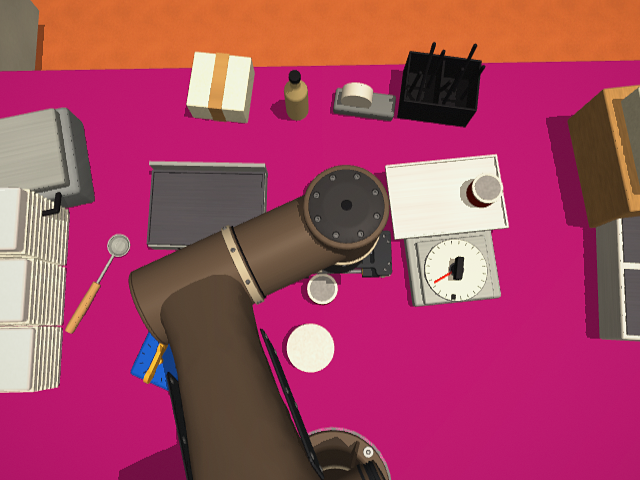

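The first tub stands on the pan at about (484,189), and the needle has swung clockwise. I grasp the second tub at (0.515, -0.0015).

Request:
servo_tool --targets '[{"dx": 3, "dy": 0.2, "dz": 0, "spin": 0, "grip": 100}, {"dx": 6, "dy": 0.4, "dz": 0, "spin": 0, "grip": 100}, {"dx": 6.1, "dy": 0.4, "dz": -3, "spin": 0, "grip": 100}, {"dx": 6.1, "dy": 0.4, "dz": -6, "spin": 0, "grip": 100}, {"dx": 6.1, "dy": 0.4, "dz": -9, "spin": 0, "grip": 100}, {"dx": 6.1, "dy": 0.4, "dz": -12, "spin": 0, "grip": 100}, {"dx": 6.1, "dy": 0.4, "dz": -14, "spin": 0, "grip": 100}, {"dx": 6.1, "dy": 0.4, "dz": -14.6, "spin": 0, "grip": 100}, {"dx": 6.1, "dy": 0.4, "dz": -14.6, "spin": 0, "grip": 60}, {"dx": 6.1, "dy": 0.4, "dz": -14.6, "spin": 0, "grip": 60}]' --squeeze 15

```text
time_s: 17.23
tcp_pos: [0.5145, -0.002, 0.0126]
eef_rot: [180.0, -0.0, -0.0]
contact_force: [0.1, -0.1, 0.0]
gripper_width: 0.0796
```

Request:
servo_tool --targets '[{"dx": 0, "dy": 0, "dz": 0, "spin": 0, "grip": 60}, {"dx": 0, "dy": 0, "dz": 0, "spin": 0, "grip": 60}, {"dx": 0, "dy": 0, "dz": 0, "spin": 0, "grip": 60}, {"dx": 0, "dy": 0, "dz": 0, "spin": 0, "grip": 60}, {"dx": 0, "dy": 0, "dz": 1, "spin": 0, "grip": 60}, {"dx": 0, "dy": 0, "dz": 3, "spin": 0, "grip": 60}, {"dx": 0, "dy": 0, "dz": 6, "spin": 0, "grip": 60}, {"dx": 0, "dy": 0, "dz": 9, "spin": 0, "grip": 60}, {"dx": 0, "dy": 0, "dz": 12, "spin": 0, "grip": 60}, {"dx": 0, "dy": 0, "dz": 12, "spin": 0, "grip": 60}]'

```text
time_s: 18.07
tcp_pos: [0.5171, -0.0013, 0.1389]
eef_rot: [-179.9, -0.6, 0.1]
contact_force: [1.4, 0.1, -1.3]
gripper_width: 0.0635
```

Request:
servo_tool --targets '[{"dx": 0.5, "dy": -1.4, "dz": 0, "spin": -0.08, "grip": 60}, {"dx": 1, "dy": -2.8, "dz": 0, "spin": -0.16, "grip": 60}, {"dx": 1.5, "dy": -4.2, "dz": 0, "spin": -0.24, "grip": 60}, {"dx": 2, "dy": -5.6, "dz": 0, "spin": -0.32, "grip": 60}, {"dx": 2.5, "dy": -7, "dz": 0, "spin": -0.4, "grip": 60}, {"dx": 3, "dy": -8.4, "dz": 0, "spin": -0.48, "grip": 60}, {"dx": 3.5, "dy": -9.8, "dz": 0, "spin": -0.56, "grip": 60}, {"dx": 4, "dy": -11.2, "dz": 0, "spin": -0.64, "grip": 60}, {"dx": 4.5, "dy": -12.6, "dz": 0, "spin": -0.72, "grip": 60}, {"dx": 5, "dy": -14, "dz": 0, "spin": -0.8, "grip": 60}]'

```text
time_s: 18.9
tcp_pos: [0.5637, -0.1426, 0.1326]
eef_rot: [-180.0, 0.0, -46.1]
contact_force: [0.4, 0.4, -2.1]
gripper_width: 0.0638
```

Request:
servo_tool --targets '[{"dx": 0.5, "dy": -1.4, "dz": 0, "spin": -0.08, "grip": 60}, {"dx": 1, "dy": -2.8, "dz": 0, "spin": -0.16, "grip": 60}, {"dx": 1.5, "dy": -4.2, "dz": 0, "spin": -0.24, "grip": 60}, {"dx": 2, "dy": -5.6, "dz": 0, "spin": -0.32, "grip": 60}, {"dx": 2.5, "dy": -7, "dz": 0, "spin": -0.4, "grip": 60}, {"dx": 3, "dy": -8.4, "dz": 0, "spin": -0.48, "grip": 60}, {"dx": 3.6, "dy": -9.8, "dz": 0, "spin": -0.56, "grip": 60}, {"dx": 4, "dy": -11, "dz": 0, "spin": -0.64, "grip": 60}, {"dx": 4.2, "dy": -11.5, "dz": 0, "spin": -0.69, "grip": 60}, {"dx": 4.2, "dy": -11.5, "dz": 0, "spin": -0.69, "grip": 60}]'

```text
time_s: 19.73
tcp_pos: [0.6057, -0.258, 0.1322]
eef_rot: [180.0, 0.0, -85.6]
contact_force: [0.2, 1.2, -1.5]
gripper_width: 0.0638
```

Request:
servo_tool --targets '[{"dx": 0.1, "dy": 0.1, "dz": -1.5, "spin": 0, "grip": 60}, {"dx": 0.1, "dy": 0.1, "dz": -3, "spin": 0, "grip": 60}, {"dx": 0.1, "dy": 0.1, "dz": -4.5, "spin": 0, "grip": 60}, {"dx": 0.1, "dy": 0.1, "dz": -5.5, "spin": 0, "grip": 60}, {"dx": 0.1, "dy": 0.1, "dz": -6.2, "spin": 0, "grip": 60}, {"dx": 0.1, "dy": 0.1, "dz": -6.5, "spin": 0, "grip": 60}, {"dx": 0.1, "dy": 0.1, "dz": -6.5, "spin": 0, "grip": 60}, {"dx": 0.1, "dy": 0.1, "dz": -6.5, "spin": 0, "grip": 80}, {"dx": 0.1, "dy": 0.1, "dz": -6.5, "spin": 0, "grip": 90}, {"dx": 0.1, "dy": 0.1, "dz": -6.5, "spin": 0, "grip": 90}]'

```text
time_s: 20.57
tcp_pos: [0.6076, -0.2561, 0.0681]
eef_rot: [-179.9, -0.0, -85.3]
contact_force: [-0.2, -0.7, 0.4]
gripper_width: 0.0769
```

Request:
servo_tool --targets '[{"dx": 0, "dy": 0, "dz": 0, "spin": 0, "grip": 90}, {"dx": 0, "dy": 0, "dz": 1, "spin": 0, "grip": 90}, {"dx": 0, "dy": 0, "dz": 3, "spin": 0, "grip": 90}, {"dx": 0, "dy": 0, "dz": 6, "spin": 0, "grip": 100}, {"dx": -1, "dy": 2, "dz": 8, "spin": 0.08, "grip": 100}, {"dx": -3, "dy": 5, "dz": 9, "spin": 0.2, "grip": 100}, {"dx": -5, "dy": 8, "dz": 9, "spin": 0.32, "grip": 100}, {"dx": -7, "dy": 11, "dz": 9, "spin": 0.44, "grip": 100}, {"dx": -9, "dy": 14, "dz": 9, "spin": 0.56, "grip": 100}, {"dx": -11, "dy": 17, "dz": 9, "spin": 0.68, "grip": 100}]'

```text
time_s: 21.4
tcp_pos: [0.4961, -0.0849, 0.1581]
eef_rot: [-179.9, -0.1, -46.1]
contact_force: [0.2, 0.5, 0.6]
gripper_width: 0.0878
```

Request:
servo_tool --targets '[{"dx": -2, "dy": 2, "dz": 0, "spin": 0.12, "grip": 100}, {"dx": -4, "dy": 4, "dz": 0, "spin": 0.24, "grip": 100}, {"dx": -6, "dy": 6, "dz": 0, "spin": 0.36, "grip": 100}, {"dx": -8, "dy": 8, "dz": 0, "spin": 0.48, "grip": 100}, {"dx": -9, "dy": 9.5, "dz": 0, "spin": 0.6, "grip": 100}, {"dx": -9, "dy": 10, "dz": 0, "spin": 0.72, "grip": 100}, {"dx": -9, "dy": 10, "dz": 0, "spin": 0.81, "grip": 100}, {"dx": -9, "dy": 10, "dz": 0, "spin": 0.81, "grip": 100}, {"dx": -9, "dy": 10, "dz": 0, "spin": 0.81, "grip": 100}, {"dx": -9, "dy": 10, "dz": 0, "spin": 0.81, "grip": 100}]'

```text
time_s: 22.23
tcp_pos: [0.4071, 0.0139, 0.1575]
eef_rot: [-180.0, -0.0, -0.2]
contact_force: [-0.0, -0.0, 0.1]
gripper_width: 0.0877
```

Run:
```python
from h import *
np.set_printoptions(precision=4,suppress=True)
s=r.get_state();print(s["time_s"],s["tcp_pos"],s["eef_rot"])
for o in find("wrist",pic="pics/w8.png")[1]: print(*o)
for o in find("top",z0=.053,pic="pics/t8.png")[1]: print(*o)
```

```text
22.2333 [0.4071 0.0139 0.1575] [-179.9844   -0.0329   -0.1869]
[0.4144 0.015 ] 2.0167213101130983 0.56 [272.7 183.5 357.3 273. ]
[ 0.6063 -0.2609] 1.4344808274354932 0.86 [433.6 176.8 466.7 210.5]
[ 0.6077 -0.3345] 2.0840982630953135 0.56 [464.8 176.7 504.3 208. ]
```

Request:
servo_tool --targets '[{"dx": 0.2, "dy": 0, "dz": -1, "spin": 0, "grip": 100}, {"dx": 0.5, "dy": 0, "dz": -3, "spin": 0, "grip": 100}, {"dx": 0.5, "dy": 0, "dz": -6, "spin": 0, "grip": 100}, {"dx": 0.5, "dy": 0, "dz": -9, "spin": 0, "grip": 100}, {"dx": 0.5, "dy": 0, "dz": -12, "spin": 0, "grip": 100}, {"dx": 0.5, "dy": 0, "dz": -14, "spin": 0, "grip": 100}, {"dx": 0.5, "dy": 0, "dz": -14.6, "spin": 0, "grip": 100}, {"dx": 0.5, "dy": 0, "dz": -14.6, "spin": 0, "grip": 60}, {"dx": 0.5, "dy": 0, "dz": -14.6, "spin": 0, "grip": 60}, {"dx": 0.5, "dy": 0, "dz": -14.6, "spin": 0, "grip": 60}]' --squeeze 15

```text
time_s: 23.27
tcp_pos: [0.4129, 0.0145, 0.0122]
eef_rot: [-180.0, -0.1, 0.0]
contact_force: [0.4, 0.5, 0.4]
gripper_width: 0.073
```

Request:
servo_tool --targets '[{"dx": 0, "dy": 0, "dz": 0, "spin": 0, "grip": 60}, {"dx": 0, "dy": 0, "dz": 0, "spin": 0, "grip": 60}, {"dx": 0, "dy": 0, "dz": 0, "spin": 0, "grip": 60}, {"dx": 0, "dy": 0, "dz": 0, "spin": 0, "grip": 60}, {"dx": 0, "dy": 0, "dz": 1, "spin": 0, "grip": 60}, {"dx": 0, "dy": 0, "dz": 3, "spin": 0, "grip": 60}, {"dx": 0, "dy": 0, "dz": 6, "spin": 0, "grip": 60}, {"dx": 0, "dy": 0, "dz": 9, "spin": 0, "grip": 60}, {"dx": 0, "dy": 0, "dz": 12, "spin": 0, "grip": 60}, {"dx": 0, "dy": 0, "dz": 12, "spin": 0, "grip": 60}]'

```text
time_s: 24.1
tcp_pos: [0.415, 0.0152, 0.1368]
eef_rot: [-179.8, -0.5, 0.1]
contact_force: [2.2, 1.1, -1.5]
gripper_width: 0.0642
```

Run:
```python
from h import *
np.set_printoptions(precision=4,suppress=True)
s=r.get_state();print(s["time_s"],s["tcp_pos"],s["eef_rot"],s["gripper_width"],s["contact_force"])
a=r.capture("wrist");cv2.imwrite("pics/w9.png",a)
```

```text
24.1 [0.415  0.0152 0.1368] [-179.7906   -0.5327    0.0739] 0.0641753531232847 [ 2.1722  1.1429 -1.5197]
```

View pics/w9.png

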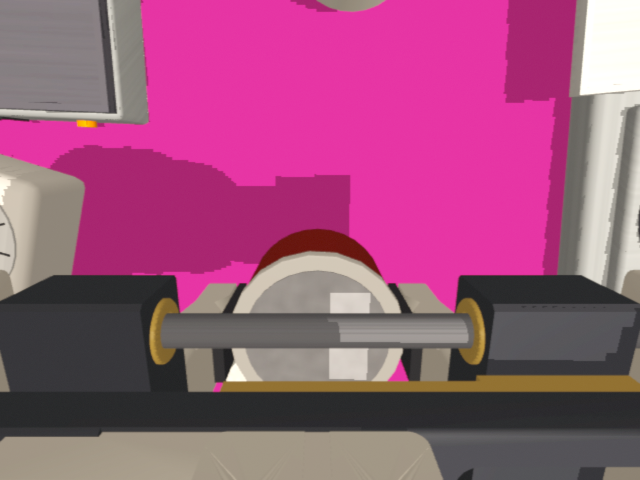

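The third tub is held upright and centred. I carry it to the last slot.

Request:
servo_tool --targets '[{"dx": 1, "dy": -1, "dz": 0, "spin": -0.08, "grip": 60}, {"dx": 2, "dy": -2, "dz": 0, "spin": -0.16, "grip": 60}, {"dx": 3, "dy": -3, "dz": 0, "spin": -0.24, "grip": 60}, {"dx": 4, "dy": -4, "dz": 0, "spin": -0.32, "grip": 60}, {"dx": 5, "dy": -5, "dz": 0, "spin": -0.4, "grip": 60}, {"dx": 6, "dy": -6, "dz": 0, "spin": -0.48, "grip": 60}, {"dx": 7, "dy": -7, "dz": 0, "spin": -0.56, "grip": 60}, {"dx": 8, "dy": -8, "dz": 0, "spin": -0.64, "grip": 60}, {"dx": 9, "dy": -9, "dz": 0, "spin": -0.72, "grip": 60}, {"dx": 10, "dy": -10, "dz": 0, "spin": -0.8, "grip": 60}]'

```text
time_s: 24.98
tcp_pos: [0.5115, -0.0865, 0.1301]
eef_rot: [179.9, 0.1, -46.1]
contact_force: [-0.1, 0.2, -0.8]
gripper_width: 0.0634
```

Request:
servo_tool --targets '[{"dx": 1, "dy": -1, "dz": 0, "spin": -0.08, "grip": 60}, {"dx": 2, "dy": -2, "dz": 0, "spin": -0.16, "grip": 60}, {"dx": 3, "dy": -3, "dz": 0, "spin": -0.24, "grip": 60}, {"dx": 4, "dy": -4.3, "dz": 0, "spin": -0.32, "grip": 60}, {"dx": 5, "dy": -5.5, "dz": 0, "spin": -0.4, "grip": 60}, {"dx": 6, "dy": -6.8, "dz": 0, "spin": -0.48, "grip": 60}, {"dx": 7.2, "dy": -8, "dz": 0, "spin": -0.56, "grip": 60}, {"dx": 8.2, "dy": -9, "dz": 0, "spin": -0.64, "grip": 60}, {"dx": 8.8, "dy": -9.5, "dz": 0, "spin": -0.69, "grip": 60}, {"dx": 8.8, "dy": -9.5, "dz": 0, "spin": -0.69, "grip": 60}]'

```text
time_s: 25.82
tcp_pos: [0.6001, -0.1818, 0.1295]
eef_rot: [179.9, 0.0, -85.6]
contact_force: [0.1, -0.2, -0.9]
gripper_width: 0.0637
```

Request:
servo_tool --targets '[{"dx": 0, "dy": 0, "dz": -1.5, "spin": 0, "grip": 60}, {"dx": 0, "dy": 0, "dz": -3, "spin": 0, "grip": 60}, {"dx": 0, "dy": 0, "dz": -4.5, "spin": 0, "grip": 60}, {"dx": 0, "dy": 0, "dz": -5.5, "spin": 0, "grip": 60}, {"dx": 0, "dy": 0, "dz": -6.2, "spin": 0, "grip": 60}, {"dx": 0, "dy": 0, "dz": -6.6, "spin": 0, "grip": 60}, {"dx": 0, "dy": 0, "dz": -6.6, "spin": 0, "grip": 60}, {"dx": 0, "dy": 0, "dz": -6.6, "spin": 0, "grip": 80}, {"dx": 0, "dy": 0, "dz": -6.6, "spin": 0, "grip": 90}, {"dx": 0, "dy": 0, "dz": -6.6, "spin": 0, "grip": 90}]'

```text
time_s: 26.65
tcp_pos: [0.6006, -0.181, 0.0661]
eef_rot: [-179.9, -0.0, -85.3]
contact_force: [-0.9, 0.0, 0.2]
gripper_width: 0.0761
```

Request:
servo_tool --targets '[{"dx": 0, "dy": 0, "dz": 0, "spin": 0, "grip": 90}, {"dx": 0, "dy": 0, "dz": 1, "spin": 0, "grip": 90}, {"dx": 0, "dy": 0, "dz": 3, "spin": 0, "grip": 90}, {"dx": 0, "dy": 0, "dz": 6, "spin": 0, "grip": 100}, {"dx": 0, "dy": 2, "dz": 8, "spin": 0, "grip": 100}, {"dx": 0, "dy": 5, "dz": 9, "spin": 0, "grip": 100}, {"dx": 0, "dy": 8, "dz": 9, "spin": 0, "grip": 100}, {"dx": 0, "dy": 10, "dz": 9, "spin": 0, "grip": 100}, {"dx": 0, "dy": 10, "dz": 9, "spin": 0, "grip": 100}, {"dx": 0, "dy": 10, "dz": 9, "spin": 0, "grip": 100}]'

```text
time_s: 27.48
tcp_pos: [0.6002, -0.0798, 0.1563]
eef_rot: [-179.9, 0.0, -85.2]
contact_force: [-0.9, -0.2, -0.1]
gripper_width: 0.0876
```

Run:
```python
from h import *
np.set_printoptions(precision=4,suppress=True)
s=r.get_state();print(s["time_s"],s["tcp_pos"],s["eef_rot"])
for o in find("wrist",z0=.05,pic="pics/w10.png")[1]: print(*o)
for o in find("top",z0=.05,pic="pics/t10.png")[1]: print(*o)
```

```text
27.4833 [ 0.6002 -0.0798  0.1563] [-179.9158    0.0012  -85.2356]
[ 0.5984 -0.182 ] 2.36598204653302 0.71 [276.4  19.8 392.7 148. ]
[ 0.6035 -0.2122] 76.13742852186029 0.59 [289.1   1.1 371.2  23.8]
[ 0.6022 -0.2605] 0.7252586136082755 0.88 [432.5 178.8 466.9 213. ]
[ 0.6091 -0.3322] 0.7963803671247547 0.86 [464.5 173.7 501.6 210.6]
[ 0.5949 -0.1845] 2.3616440760646356 0.85 [399.4 182.1 429.2 217.7]
```

View pics/t10.png

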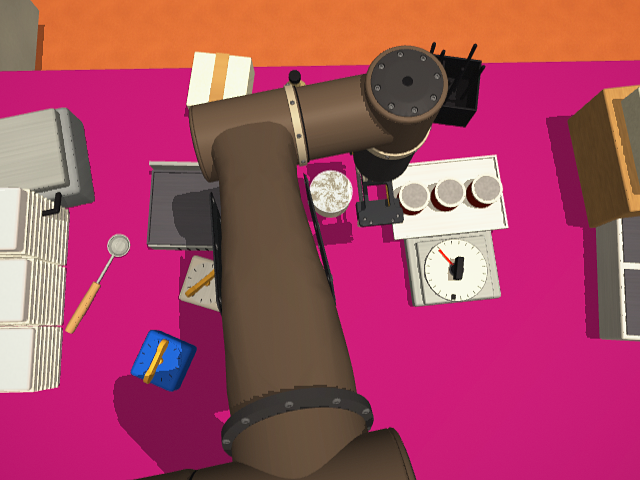

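All three tubs stand on the pan, at (413,196), (449,193) and (486,190), with the needle swung round. The pot at (331,193) has not moved. Now I transfer them to the plate, nearest first.

Request:
servo_tool --targets '[{"dx": 0, "dy": -3.5, "dz": 0, "spin": 0, "grip": 95}, {"dx": 0, "dy": -7, "dz": 0, "spin": 0, "grip": 95}, {"dx": -0.1, "dy": -10, "dz": 0, "spin": 0, "grip": 95}, {"dx": -0.1, "dy": -10.1, "dz": -2, "spin": 0, "grip": 95}, {"dx": -0.1, "dy": -10.1, "dz": -4.5, "spin": 0, "grip": 95}, {"dx": -0.1, "dy": -10.1, "dz": -7, "spin": 0, "grip": 95}, {"dx": -0.1, "dy": -10.1, "dz": -8.5, "spin": 0, "grip": 95}, {"dx": -0.1, "dy": -10.1, "dz": -9.1, "spin": 0, "grip": 95}, {"dx": -0.1, "dy": -10.1, "dz": -9.1, "spin": 0, "grip": 60}, {"dx": -0.1, "dy": -10.1, "dz": -9.1, "spin": 0, "grip": 60}]' --squeeze 15

```text
time_s: 28.52
tcp_pos: [0.5992, -0.1825, 0.0645]
eef_rot: [-180.0, -0.0, -85.4]
contact_force: [-0.4, -0.5, 1.1]
gripper_width: 0.0752
```

Request:
servo_tool --targets '[{"dx": 0, "dy": 0, "dz": 0, "spin": 0, "grip": 60}, {"dx": 0, "dy": 0, "dz": 0, "spin": 0, "grip": 60}, {"dx": 0, "dy": 0, "dz": 0, "spin": 0, "grip": 60}, {"dx": 0, "dy": 0, "dz": 0, "spin": 0, "grip": 60}, {"dx": 0, "dy": 0, "dz": 1, "spin": 0, "grip": 60}, {"dx": 0, "dy": 0, "dz": 3, "spin": 0, "grip": 60}, {"dx": 0, "dy": 0, "dz": 6, "spin": 0, "grip": 60}, {"dx": 0, "dy": 2, "dz": 8, "spin": 0, "grip": 60}, {"dx": 0, "dy": 5, "dz": 9, "spin": 0, "grip": 60}, {"dx": 0, "dy": 8, "dz": 9, "spin": 0, "grip": 60}]'

```text
time_s: 29.35
tcp_pos: [0.6002, -0.1016, 0.158]
eef_rot: [-179.7, -0.0, -85.4]
contact_force: [1.3, -0.0, -1.3]
gripper_width: 0.0637
```

Request:
servo_tool --targets '[{"dx": 0, "dy": 3.3, "dz": 0, "spin": 0, "grip": 60}, {"dx": 0, "dy": 6.6, "dz": 0, "spin": 0, "grip": 60}, {"dx": 0, "dy": 9.9, "dz": 0, "spin": 0, "grip": 60}, {"dx": 0, "dy": 13.2, "dz": 0, "spin": 0, "grip": 60}, {"dx": -0.2, "dy": 16.5, "dz": 0, "spin": -0.02, "grip": 60}, {"dx": -0.4, "dy": 19.8, "dz": 0, "spin": -0.05, "grip": 60}, {"dx": -0.5, "dy": 23.1, "dz": 0, "spin": -0.08, "grip": 60}, {"dx": -0.6, "dy": 26.4, "dz": 0, "spin": -0.11, "grip": 60}, {"dx": -0.7, "dy": 29.7, "dz": 0, "spin": -0.11, "grip": 60}, {"dx": -0.7, "dy": 33, "dz": 0, "spin": -0.11, "grip": 60}]'

```text
time_s: 30.18
tcp_pos: [0.5912, 0.2297, 0.155]
eef_rot: [-180.0, 0.0, -91.7]
contact_force: [1.1, -0.9, -1.8]
gripper_width: 0.0637
```

Request:
servo_tool --targets '[{"dx": 0, "dy": 3, "dz": 0, "spin": 0, "grip": 60}, {"dx": 0, "dy": 6, "dz": -0.5, "spin": 0, "grip": 60}, {"dx": 0, "dy": 8.5, "dz": -1, "spin": 0, "grip": 60}, {"dx": 0, "dy": 10, "dz": -1.5, "spin": 0, "grip": 60}, {"dx": 0, "dy": 10.4, "dz": -2, "spin": 0, "grip": 60}, {"dx": 0, "dy": 10.4, "dz": -2, "spin": 0, "grip": 60}, {"dx": 0, "dy": 10.4, "dz": -2, "spin": 0, "grip": 60}, {"dx": 0, "dy": 10.4, "dz": -2, "spin": 0, "grip": 60}, {"dx": 0, "dy": 10.4, "dz": -2, "spin": 0, "grip": 60}, {"dx": 0, "dy": 10.4, "dz": -2, "spin": 0, "grip": 60}]'

```text
time_s: 31.02
tcp_pos: [0.5923, 0.3312, 0.1347]
eef_rot: [-180.0, 0.0, -91.7]
contact_force: [0.2, -0.2, -1.1]
gripper_width: 0.0638
```

Run:
```python
from h import *
np.set_printoptions(precision=4,suppress=True)
s=r.get_state();print(s["time_s"],s["tcp_pos"],s["eef_rot"],s["gripper_width"])
a=r.capture("wrist");cal=r.get_calibration("wrist");cv2.imwrite("pics/w11.png",a)
for z in (.058,): print([proj("",[x,y,z],cal) for x,y in [(.504,.136),(.676,.132),(.504,.259)]])
```

```text
31.0167 [0.5923 0.3312 0.1347] [-179.9696    0.027   -91.7209] 0.06378174330182143
[array([ 474.1367, -108.8511]), array([ 143.9233, -105.8595]), array([457.9032, 137.2065])]
```

View pics/w11.png

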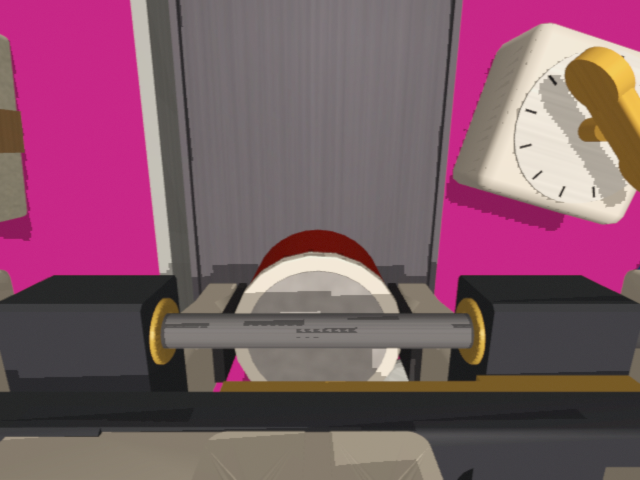

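Run:
```python
from h import *
np.set_printoptions(precision=4,suppress=True)
for u,z in [((194,200),.052),((437,200),.052),((182,20),.052),((455,20),.052),((446,200),.058),((176,200),.074),((232,372),.058),((222,384),.058),((402,366),.058),((400,360),.058),((408,378),.058)]: print(u,ray("wrist",u,z)[:2])
a=cv2.imread("pics/w11.png")[350:392]; 
for c in (225,230,235,395,400,405): print(c,[tuple(a[i,c]) for i in range(0,40,6)])
```

```text
(194, 200) [0.6706 0.293 ]
(437, 200) [0.5127 0.2978]
(182, 20) [0.6653 0.189 ]
(455, 20) [0.5079 0.1938]
(446, 200) [0.5089 0.2971]
(176, 200) [0.6738 0.2898]
(232, 372) [0.6557 0.4171]
(222, 384) [0.6639 0.4268]
(402, 366) [0.5333 0.4158]
(400, 360) [0.5348 0.4109]
(408, 378) [0.5286 0.4258]
225 [(np.uint8(22), np.uint8(22), np.uint8(24)), (np.uint8(25), np.uint8(24), np.uint8(23)), (np.uint8(26), np.uint8(26), np.uint8(26)), (np.uint8(25), np.uint8(26), np.uint8(27)), (np.uint8(26), np.uint8(26), np.uint8(28)), (np.uint8(43), np.uint8(43), np.uint8(70)), (np.uint8(39), np.uint8(91), np.uint8(120))]
230 [(np.uint8(25), np.uint8(23), np.uint8(25)), (np.uint8(23), np.uint8(24), np.uint8(26)), (np.uint8(24), np.uint8(23), np.uint8(24)), (np.uint8(64), np.uint8(28), np.uint8(100)), (np.uint8(134), np.uint8(39), np.uint8(199)), (np.uint8(129), np.uint8(51), np.uint8(194)), (np.uint8(37), np.uint8(90), np.uint8(119))]
235 [(np.uint8(120), np.uint8(135), np.uint8(144)), (np.uint8(94), np.uint8(45), np.uint8(144)), (np.uint8(135), np.uint8(40), np.uint8(200)), (np.uint8(135), np.uint8(41),
[... 432 characters left out ...]
8(191)), (np.uint8(36), np.uint8(90), np.uint8(119))]
400 [(np.uint8(85), np.uint8(95), np.uint8(103)), (np.uint8(28), np.uint8(25), np.uint8(32)), (np.uint8(127), np.uint8(135), np.uint8(138)), (np.uint8(181), np.uint8(190), np.uint8(194)), (np.uint8(183), np.uint8(193), np.uint8(196)), (np.uint8(170), np.uint8(181), np.uint8(185)), (np.uint8(37), np.uint8(91), np.uint8(119))]
405 [(np.uint8(23), np.uint8(22), np.uint8(23)), (np.uint8(24), np.uint8(23), np.uint8(26)), (np.uint8(22), np.uint8(21), np.uint8(23)), (np.uint8(32), np.uint8(33), np.uint8(35)), (np.uint8(153), np.uint8(162), np.uint8(166)), (np.uint8(168), np.uint8(180), np.uint8(185)), (np.uint8(37), np.uint8(90), np.uint8(119))]
```

The tray's inner sides measure x 0.513 to 0.671 at y = 0.295, so the slot is right. I place this tub and go back.

Request:
servo_tool --targets '[{"dx": 0.1, "dy": 0.1, "dz": -1.5, "spin": 0, "grip": 60}, {"dx": 0.1, "dy": 0.1, "dz": -3, "spin": 0, "grip": 60}, {"dx": 0.1, "dy": 0.1, "dz": -4.5, "spin": 0, "grip": 60}, {"dx": 0.1, "dy": 0.1, "dz": -5.7, "spin": 0, "grip": 60}, {"dx": 0.1, "dy": 0.1, "dz": -6.5, "spin": 0, "grip": 60}, {"dx": 0.1, "dy": 0.1, "dz": -6.8, "spin": 0, "grip": 60}, {"dx": 0.1, "dy": 0.1, "dz": -6.8, "spin": 0, "grip": 60}, {"dx": 0.1, "dy": 0.1, "dz": -6.8, "spin": 0, "grip": 80}, {"dx": 0.1, "dy": 0.1, "dz": -6.8, "spin": 0, "grip": 90}, {"dx": 0.1, "dy": 0.1, "dz": -6.8, "spin": 0, "grip": 90}]'

```text
time_s: 31.9
tcp_pos: [0.5933, 0.3332, 0.0664]
eef_rot: [-180.0, 0.0, -91.7]
contact_force: [-0.3, 0.1, -0.0]
gripper_width: 0.0764
```

Request:
servo_tool --targets '[{"dx": 0, "dy": 0, "dz": 0, "spin": 0, "grip": 90}, {"dx": 0, "dy": 0, "dz": 1, "spin": 0, "grip": 90}, {"dx": 0, "dy": 0, "dz": 3.5, "spin": 0, "grip": 90}, {"dx": 0, "dy": 0, "dz": 6.5, "spin": 0, "grip": 95}, {"dx": 0, "dy": -2, "dz": 9, "spin": 0, "grip": 95}, {"dx": 0, "dy": -5.5, "dz": 10, "spin": 0, "grip": 95}, {"dx": 0, "dy": -9, "dz": 10, "spin": 0, "grip": 95}, {"dx": 0, "dy": -12.5, "dz": 10, "spin": 0, "grip": 95}, {"dx": 0, "dy": -16, "dz": 10, "spin": 0, "grip": 95}, {"dx": 0, "dy": -19.5, "dz": 10, "spin": 0, "grip": 95}]'

```text
time_s: 32.73
tcp_pos: [0.5929, 0.1366, 0.1673]
eef_rot: [-179.9, 0.0, -91.6]
contact_force: [0.4, 0.0, 0.6]
gripper_width: 0.0833
```

Request:
servo_tool --targets '[{"dx": 0, "dy": -3.5, "dz": 0, "spin": 0, "grip": 95}, {"dx": 0.2, "dy": -7, "dz": 0, "spin": 0, "grip": 95}, {"dx": 0.4, "dy": -10.5, "dz": 0, "spin": 0, "grip": 95}, {"dx": 0.6, "dy": -14, "dz": 0, "spin": 0.02, "grip": 95}, {"dx": 0.8, "dy": -17.5, "dz": 0, "spin": 0.04, "grip": 95}, {"dx": 1, "dy": -21, "dz": 0, "spin": 0.07, "grip": 95}, {"dx": 1.2, "dy": -24.5, "dz": 0, "spin": 0.11, "grip": 95}, {"dx": 1.2, "dy": -28, "dz": 0, "spin": 0.11, "grip": 95}, {"dx": 1.2, "dy": -30, "dz": 0, "spin": 0.11, "grip": 95}, {"dx": 1.2, "dy": -30, "dz": 0, "spin": 0.11, "grip": 95}]'

```text
time_s: 33.57
tcp_pos: [0.6046, -0.1658, 0.1668]
eef_rot: [-180.0, -0.0, -85.6]
contact_force: [-0.1, 0.7, 0.1]
gripper_width: 0.0835
```

Run:
```python
from h import *
np.set_printoptions(precision=4,suppress=True)
s=r.get_state();print(s["time_s"],s["tcp_pos"],s["eef_rot"])
for o in find("wrist",z0=.052,pic="pics/w12.png")[1]: print(*o)
for o in find("top",z0=.052,pic="pics/t12.png")[1]: print(*o)
```

```text
33.5667 [ 0.6046 -0.1658  0.1668] [-179.987    -0.0371  -85.5554]
[ 0.6113 -0.2952] 59.22857673832794 0.85 [272.4   0.  372.8  42.6]
[ 0.6068 -0.2547] 0.46068682578800235 0.77 [267.4  45.2 381.8 167.9]
[0.589 0.333] 1.9311927374172626 0.89 [153.5 190.2 186.2 223.3]
[ 0.6133 -0.334 ] 0.7934169942006406 0.67 [465.5 171.5 502.6 208.5]
[ 0.6049 -0.2671] 7.449343154907808 0.57 [442.4 179.1 463.8 209.7]
[0.5899 0.2566] 45.383024523527155 0.36 [144.8 160.9 268.8 250.5]
```

Request:
servo_tool --targets '[{"dx": 0.1, "dy": -3.5, "dz": 0, "spin": 0, "grip": 95}, {"dx": 0.2, "dy": -7, "dz": 0, "spin": 0, "grip": 95}, {"dx": 0.2, "dy": -9, "dz": -1, "spin": 0, "grip": 95}, {"dx": 0.2, "dy": -9, "dz": -3, "spin": 0, "grip": 95}, {"dx": 0.2, "dy": -9, "dz": -5.5, "spin": 0, "grip": 95}, {"dx": 0.2, "dy": -9, "dz": -8, "spin": 0, "grip": 95}, {"dx": 0.2, "dy": -9, "dz": -9.5, "spin": 0, "grip": 95}, {"dx": 0.2, "dy": -9, "dz": -10, "spin": 0, "grip": 95}, {"dx": 0.2, "dy": -9, "dz": -10, "spin": 0, "grip": 60}, {"dx": 0.2, "dy": -9, "dz": -10, "spin": 0, "grip": 60}]' --squeeze 15

```text
time_s: 34.6
tcp_pos: [0.6078, -0.2514, 0.067]
eef_rot: [-180.0, -0.0, -85.3]
contact_force: [-0.0, 0.5, 0.3]
gripper_width: 0.075
```

Request:
servo_tool --targets '[{"dx": 0, "dy": 0, "dz": 0, "spin": 0, "grip": 60}, {"dx": 0, "dy": 0, "dz": 0, "spin": 0, "grip": 60}, {"dx": 0, "dy": 0, "dz": 0, "spin": 0, "grip": 60}, {"dx": 0, "dy": 0, "dz": 0, "spin": 0, "grip": 60}, {"dx": 0, "dy": 0, "dz": 1, "spin": 0, "grip": 60}, {"dx": 0, "dy": 0, "dz": 3, "spin": 0, "grip": 60}, {"dx": 0, "dy": 0, "dz": 6, "spin": 0, "grip": 60}, {"dx": 0, "dy": 2, "dz": 8, "spin": 0, "grip": 60}, {"dx": 0, "dy": 5, "dz": 9, "spin": 0, "grip": 60}, {"dx": 0, "dy": 8, "dz": 9, "spin": 0, "grip": 60}]'

```text
time_s: 35.43
tcp_pos: [0.6082, -0.1721, 0.16]
eef_rot: [-179.7, -0.1, -85.5]
contact_force: [0.6, 0.8, -1.6]
gripper_width: 0.0635
```

Request:
servo_tool --targets '[{"dx": 0, "dy": 3.3, "dz": 0, "spin": 0, "grip": 60}, {"dx": 0, "dy": 6.6, "dz": 0, "spin": 0, "grip": 60}, {"dx": 0, "dy": 9.9, "dz": 0, "spin": 0, "grip": 60}, {"dx": -0.3, "dy": 13.2, "dz": 0, "spin": 0, "grip": 60}, {"dx": -0.6, "dy": 16.5, "dz": 0, "spin": -0.02, "grip": 60}, {"dx": -0.9, "dy": 19.8, "dz": 0, "spin": -0.05, "grip": 60}, {"dx": -1.2, "dy": 23.1, "dz": 0, "spin": -0.08, "grip": 60}, {"dx": -1.5, "dy": 26.4, "dz": 0, "spin": -0.11, "grip": 60}, {"dx": -1.7, "dy": 29.7, "dz": 0, "spin": -0.11, "grip": 60}, {"dx": -1.7, "dy": 33, "dz": 0, "spin": -0.11, "grip": 60}]'

```text
time_s: 36.27
tcp_pos: [0.5891, 0.1594, 0.157]
eef_rot: [-180.0, 0.0, -91.7]
contact_force: [0.9, 0.0, -1.5]
gripper_width: 0.0638
```

Request:
servo_tool --targets '[{"dx": 0, "dy": 3, "dz": 0, "spin": 0, "grip": 60}, {"dx": 0, "dy": 6, "dz": -0.5, "spin": 0, "grip": 60}, {"dx": 0, "dy": 8.5, "dz": -1, "spin": 0, "grip": 60}, {"dx": 0, "dy": 9.8, "dz": -1.5, "spin": 0, "grip": 60}, {"dx": 0, "dy": 10.1, "dz": -2, "spin": 0, "grip": 60}, {"dx": 0, "dy": 10.1, "dz": -2, "spin": 0, "grip": 60}, {"dx": 0, "dy": 10.1, "dz": -2, "spin": 0, "grip": 60}, {"dx": 0, "dy": 10.1, "dz": -2, "spin": 0, "grip": 60}, {"dx": 0, "dy": 10.1, "dz": -2, "spin": 0, "grip": 60}, {"dx": 0, "dy": 10.1, "dz": -2, "spin": 0, "grip": 60}]'

```text
time_s: 37.1
tcp_pos: [0.5902, 0.2582, 0.1366]
eef_rot: [-180.0, 0.0, -91.7]
contact_force: [0.2, -0.7, -1.6]
gripper_width: 0.064
```

Request:
servo_tool --targets '[{"dx": 0, "dy": 0, "dz": -1.5, "spin": 0, "grip": 60}, {"dx": 0, "dy": 0, "dz": -3, "spin": 0, "grip": 60}, {"dx": 0, "dy": 0, "dz": -4.5, "spin": 0, "grip": 60}, {"dx": 0, "dy": 0, "dz": -5.7, "spin": 0, "grip": 60}, {"dx": 0, "dy": 0, "dz": -6.5, "spin": 0, "grip": 60}, {"dx": 0, "dy": 0, "dz": -6.9, "spin": 0, "grip": 60}, {"dx": 0, "dy": 0, "dz": -6.9, "spin": 0, "grip": 60}, {"dx": 0, "dy": 0, "dz": -6.9, "spin": 0, "grip": 80}, {"dx": 0, "dy": 0, "dz": -6.9, "spin": 0, "grip": 90}, {"dx": 0, "dy": 0, "dz": -6.9, "spin": 0, "grip": 90}]'

```text
time_s: 37.93
tcp_pos: [0.5903, 0.2593, 0.0675]
eef_rot: [-180.0, 0.0, -91.7]
contact_force: [-0.3, -0.6, 0.1]
gripper_width: 0.0769
```

Request:
servo_tool --targets '[{"dx": 0, "dy": 0, "dz": 0, "spin": 0, "grip": 90}, {"dx": 0, "dy": 0, "dz": 1, "spin": 0, "grip": 90}, {"dx": 0, "dy": 0, "dz": 3.5, "spin": 0, "grip": 90}, {"dx": 0, "dy": 0, "dz": 6.5, "spin": 0, "grip": 95}, {"dx": 0, "dy": -2, "dz": 9, "spin": 0, "grip": 95}, {"dx": 0, "dy": -5.5, "dz": 10, "spin": 0, "grip": 95}, {"dx": 0, "dy": -9, "dz": 10, "spin": 0, "grip": 95}, {"dx": 0, "dy": -12.5, "dz": 10, "spin": 0, "grip": 95}, {"dx": 0, "dy": -16, "dz": 10, "spin": 0, "grip": 95}, {"dx": 0, "dy": -19.5, "dz": 10, "spin": 0, "grip": 95}]'

```text
time_s: 38.77
tcp_pos: [0.5898, 0.0626, 0.1684]
eef_rot: [-179.9, 0.0, -91.6]
contact_force: [0.8, -0.2, -0.2]
gripper_width: 0.0832
```

Request:
servo_tool --targets '[{"dx": 0, "dy": -3.5, "dz": 0, "spin": 0, "grip": 95}, {"dx": 0.3, "dy": -7, "dz": 0, "spin": 0, "grip": 95}, {"dx": 0.6, "dy": -10.5, "dz": 0, "spin": 0, "grip": 95}, {"dx": 0.9, "dy": -14, "dz": 0, "spin": 0.02, "grip": 95}, {"dx": 1.2, "dy": -17.5, "dz": 0, "spin": 0.04, "grip": 95}, {"dx": 1.5, "dy": -21, "dz": 0, "spin": 0.07, "grip": 95}, {"dx": 1.8, "dy": -24.5, "dz": 0, "spin": 0.11, "grip": 95}, {"dx": 2, "dy": -28, "dz": 0, "spin": 0.11, "grip": 95}, {"dx": 2, "dy": -31, "dz": 0, "spin": 0.11, "grip": 95}, {"dx": 2, "dy": -31, "dz": 0, "spin": 0.11, "grip": 95}]'

```text
time_s: 39.6
tcp_pos: [0.6095, -0.2508, 0.1675]
eef_rot: [180.0, -0.1, -85.6]
contact_force: [0.9, 0.8, 0.8]
gripper_width: 0.0836
```

Run:
```python
from h import *
np.set_printoptions(precision=4,suppress=True)
s=r.get_state();print(s["time_s"],s["tcp_pos"],s["eef_rot"])
for o in find("wrist",z0=.054,pic="pics/w13.png")[1]: print(*o)
for o in find("top",z0=.052,pic="pics/t13.png")[1]: print(*o)
```

```text
39.6 [ 0.6095 -0.2508  0.1675] [179.9985  -0.0556 -85.5681]
[ 0.6124 -0.3315] 1.975603545542782 0.75 [265.1  62.1 379.1 178.7]
[0.586  0.3318] 0.44955774926540926 0.93 [152.6 190.6 188.2 225.7]
[0.5888 0.2476] 0.837581621339524 0.86 [191.9 189.3 228.4 222.9]
```

Request:
servo_tool --targets '[{"dx": 0.1, "dy": -3.5, "dz": 0, "spin": 0, "grip": 95}, {"dx": 0.2, "dy": -7, "dz": 0, "spin": 0, "grip": 95}, {"dx": 0.2, "dy": -8.6, "dz": -1, "spin": 0, "grip": 95}, {"dx": 0.2, "dy": -8.6, "dz": -3, "spin": 0, "grip": 95}, {"dx": 0.2, "dy": -8.6, "dz": -5.5, "spin": 0, "grip": 95}, {"dx": 0.2, "dy": -8.6, "dz": -8, "spin": 0, "grip": 95}, {"dx": 0.2, "dy": -8.6, "dz": -9.4, "spin": 0, "grip": 95}, {"dx": 0.2, "dy": -8.6, "dz": -9.9, "spin": 0, "grip": 95}, {"dx": 0.2, "dy": -8.6, "dz": -9.9, "spin": 0, "grip": 60}, {"dx": 0.2, "dy": -8.6, "dz": -9.9, "spin": 0, "grip": 60}]' --squeeze 15

```text
time_s: 40.63
tcp_pos: [0.6127, -0.3314, 0.0689]
eef_rot: [-180.0, -0.0, -85.3]
contact_force: [0.6, -0.3, 0.5]
gripper_width: 0.0748
```

Request:
servo_tool --targets '[{"dx": 0, "dy": 0, "dz": 0, "spin": 0, "grip": 60}, {"dx": 0, "dy": 0, "dz": 0, "spin": 0, "grip": 60}, {"dx": 0, "dy": 0, "dz": 0, "spin": 0, "grip": 60}, {"dx": 0, "dy": 0, "dz": 0, "spin": 0, "grip": 60}, {"dx": 0, "dy": 0, "dz": 1, "spin": 0, "grip": 60}, {"dx": 0, "dy": 0, "dz": 3, "spin": 0, "grip": 60}, {"dx": 0, "dy": 0, "dz": 6, "spin": 0, "grip": 60}, {"dx": 0, "dy": 2, "dz": 8, "spin": 0, "grip": 60}, {"dx": 0, "dy": 5, "dz": 9, "spin": 0, "grip": 60}, {"dx": 0, "dy": 8, "dz": 9, "spin": 0, "grip": 60}]'

```text
time_s: 41.47
tcp_pos: [0.6129, -0.2524, 0.1619]
eef_rot: [-179.7, -0.1, -85.5]
contact_force: [0.6, -0.1, -1.6]
gripper_width: 0.064
```

Request:
servo_tool --targets '[{"dx": 0, "dy": 3.3, "dz": 0, "spin": 0, "grip": 60}, {"dx": 0, "dy": 6.6, "dz": 0, "spin": 0, "grip": 60}, {"dx": 0, "dy": 9.9, "dz": 0, "spin": 0, "grip": 60}, {"dx": -0.3, "dy": 13.2, "dz": 0, "spin": 0, "grip": 60}, {"dx": -0.6, "dy": 16.5, "dz": 0, "spin": -0.02, "grip": 60}, {"dx": -0.9, "dy": 19.8, "dz": 0, "spin": -0.05, "grip": 60}, {"dx": -1.2, "dy": 23.1, "dz": 0, "spin": -0.08, "grip": 60}, {"dx": -1.5, "dy": 26.4, "dz": 0, "spin": -0.11, "grip": 60}, {"dx": -1.8, "dy": 29.7, "dz": 0, "spin": -0.11, "grip": 60}, {"dx": -2, "dy": 33, "dz": 0, "spin": -0.11, "grip": 60}]'

```text
time_s: 42.3
tcp_pos: [0.5911, 0.0794, 0.1588]
eef_rot: [-180.0, 0.0, -91.7]
contact_force: [1.4, -0.0, -2.3]
gripper_width: 0.0634
```

Run:
```python
from h import *
np.set_printoptions(precision=4,suppress=True)
s=r.get_state();print(s["time_s"],s["tcp_pos"],s["eef_rot"],s["gripper_width"])
for o in find("top",z0=.052,pic="pics/t14.png")[1]: print(*o)
```

```text
42.3 [0.5911 0.0794 0.1588] [-179.9999    0.003   -91.6883] 0.0633999217593828
[0.6114 0.0802] 11.930142300804249 0.76 [272.9 188.4 304.8 200.1]
[0.5841 0.2512] 1.432420692692375 0.62 [191.9 192.2 224.8 224.4]
```

Request:
servo_tool --targets '[{"dx": -0.2, "dy": 3, "dz": 0, "spin": 0, "grip": 60}, {"dx": -0.3, "dy": 6, "dz": -0.5, "spin": 0, "grip": 60}, {"dx": -0.4, "dy": 8.5, "dz": -1.5, "spin": 0, "grip": 60}, {"dx": -0.4, "dy": 9.6, "dz": -2, "spin": 0, "grip": 60}, {"dx": -0.4, "dy": 9.8, "dz": -2.5, "spin": 0, "grip": 60}, {"dx": -0.4, "dy": 9.8, "dz": -3, "spin": 0, "grip": 60}, {"dx": -0.4, "dy": 9.8, "dz": -4.5, "spin": 0, "grip": 60}, {"dx": -0.4, "dy": 9.8, "dz": -6, "spin": 0, "grip": 60}, {"dx": -0.4, "dy": 9.8, "dz": -7, "spin": 0, "grip": 60}, {"dx": -0.4, "dy": 9.8, "dz": -7, "spin": 0, "grip": 60}]'

```text
time_s: 43.23
tcp_pos: [0.5866, 0.1741, 0.0858]
eef_rot: [179.8, -0.1, -91.8]
contact_force: [-0.4, -0.1, -1.2]
gripper_width: 0.0639
```

Run:
```python
from h import *
s=r.get_state();print(s["time_s"],s["tcp_pos"],s["eef_rot"],s["gripper_width"])
a=r.capture("wrist");cv2.imwrite("pics/w15.png",a)
```

```text
43.2333 [0.58657403 0.17410036 0.08579452] [ 1.79792951e+02 -1.18554947e-01 -9.17559337e+01] 0.06390187399234516
```

View pics/w15.png

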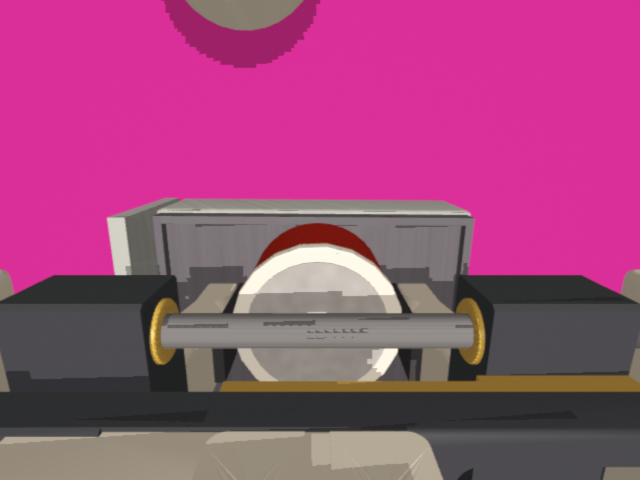

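Run:
```python
from h import *
s=r.get_state();print(s["time_s"],s["tcp_pos"])
for u,z in [((310,214),.058),((310,224),.052),((160,214),.058),((468,216),.058)]: print(ray("wrist",u,z))
```

```text
43.2833 [0.5873259  0.1745632  0.08714125]
[0.58922223 0.13808609 0.058     ]
[0.58954577 0.14452272 0.052     ]
[0.66569266 0.13572219 0.058     ]
[0.50846369 0.14161881 0.058     ]
```

Tray end lip at rows 214–224, y ≈ 0.14. I shift the tub +4 mm in y before lowering, to sit between the lip and the middle tub.

Request:
servo_tool --targets '[{"dx": 0, "dy": 0.2, "dz": 0, "spin": 0, "grip": 60}, {"dx": 0, "dy": 0.4, "dz": 0, "spin": 0, "grip": 60}, {"dx": 0, "dy": 0.4, "dz": 0, "spin": 0, "grip": 60}, {"dx": 0, "dy": 0.4, "dz": -0.7, "spin": 0, "grip": 60}, {"dx": 0, "dy": 0.4, "dz": -1.4, "spin": 0, "grip": 60}, {"dx": 0, "dy": 0.4, "dz": -1.9, "spin": 0, "grip": 60}, {"dx": 0, "dy": 0.4, "dz": -2.1, "spin": 0, "grip": 60}, {"dx": 0, "dy": 0.4, "dz": -2.1, "spin": 0, "grip": 60}, {"dx": 0, "dy": 0.4, "dz": -2.1, "spin": 0, "grip": 60}, {"dx": 0, "dy": 0.4, "dz": -2.1, "spin": 0, "grip": 60}]'

```text
time_s: 44.12
tcp_pos: [0.5874, 0.1799, 0.0676]
eef_rot: [180.0, -0.0, -91.6]
contact_force: [-4.8, 0.1, 8.3]
gripper_width: 0.0638
```

Request:
servo_tool --targets '[{"dx": 0, "dy": 0, "dz": 0, "spin": 0, "grip": 75}, {"dx": 0, "dy": 0, "dz": 0, "spin": 0, "grip": 90}, {"dx": 0, "dy": 0, "dz": 0, "spin": 0, "grip": 90}, {"dx": 0, "dy": 0, "dz": 1, "spin": 0, "grip": 90}, {"dx": 0, "dy": 0, "dz": 3.5, "spin": 0, "grip": 90}, {"dx": 0, "dy": 0, "dz": 6.5, "spin": 0, "grip": 90}, {"dx": 0, "dy": 0, "dz": 9.5, "spin": 0.05, "grip": 90}, {"dx": -2, "dy": 1, "dz": 12, "spin": 0.1, "grip": 90}, {"dx": -5, "dy": 3, "dz": 13, "spin": 0.15, "grip": 90}, {"dx": -8, "dy": 5, "dz": 13, "spin": 0.2, "grip": 90}]'

```text
time_s: 44.95
tcp_pos: [0.5089, 0.2309, 0.2008]
eef_rot: [-179.7, 0.1, -80.2]
contact_force: [0.2, 0.9, -0.4]
gripper_width: 0.0787
```

Request:
servo_tool --targets '[{"dx": -3, "dy": 2, "dz": 0, "spin": 0.08, "grip": 60}, {"dx": -6, "dy": 4, "dz": 0, "spin": 0.16, "grip": 60}, {"dx": -9, "dy": 6, "dz": 0, "spin": 0.24, "grip": 60}, {"dx": -12, "dy": 8, "dz": 0, "spin": 0.32, "grip": 60}, {"dx": -12.8, "dy": 8.8, "dz": 0, "spin": 0.4, "grip": 60}, {"dx": -12.8, "dy": 8.8, "dz": 0, "spin": 0.468, "grip": 60}, {"dx": -12.8, "dy": 8.8, "dz": 0, "spin": 0.468, "grip": 60}, {"dx": -12.8, "dy": 8.8, "dz": 0, "spin": 0.468, "grip": 60}, {"dx": -12.8, "dy": 8.8, "dz": 0, "spin": 0.468, "grip": 60}, {"dx": -12.8, "dy": 8.8, "dz": 0, "spin": 0.468, "grip": 60}]'

```text
time_s: 45.78
tcp_pos: [0.3803, 0.3177, 0.1971]
eef_rot: [180.0, -0.0, -53.5]
contact_force: [-0.0, 0.1, -1.1]
gripper_width: 0.0524
```

Run:
```python
from h import *
from dial import rect,world
np.set_printoptions(precision=4,suppress=True)
s=r.get_state();print(s["time_s"],s["tcp_pos"],s["eef_rot"],s["gripper_width"])
r.capture("top"); 
for o in find("top",z0=.052,pic="pics/t16.png")[1]: print(*o)
t=cv2.imread("pics/t16.png")
a=r.capture("wrist");cal=r.get_calibration("wrist");cv2.imwrite("pics/w16.png",a)
c0=(.427,.2535); w,H=rect(a,cal,c0,.102)
for d in r.cut_out("key_grip","wrist"):
    m=cv2.warpPerspective(d["mask"].astype(np.uint8),H,(480,480)); n=m.sum()
    if n<500: print(d["p"],"off");continue
    ys,xs=np.nonzero(m); p=np.c_[xs,ys].astype(float); u,sv,vt=np.linalg.svd(p-p.mean(0),full_matrices=False)
    v=vt[0]; print(d["p"],d["extent"],world(p.mean(0),c0),"ang",np.degrees(np.arctan2(-v[0],-v[1]))%180, sv)
cv2.imwrite("pics/c16.png",np.hstack([w,cv2.resize(t[130:290,130:236],(318,480))]))
```

```text
45.7833 [0.3803 0.3177 0.1971] [179.9937  -0.0034 -53.5405] 0.05240722058587395
[0.5867 0.331 ] 0.3305804788484181 0.67 [152.6 190.6 189.  225. ]
[0.4246 0.2645] 1.6799205539265643 0.63 [184.4 267.7 217.2 298.8]
[0.5841 0.1763] 2.002035577421708 0.61 [226.8 192.1 260.6 223.2]
[0.5899 0.2488] 0.6572285596733707 0.6 [192.1 188.7 227.  222.5]
0.96 [306.1, 62.5, 323.6, 200.3] [0.4272 0.2574] ang 128.4657865214739 [6264.0901  664.7468]
0.51 off
```

View pics/c16.png

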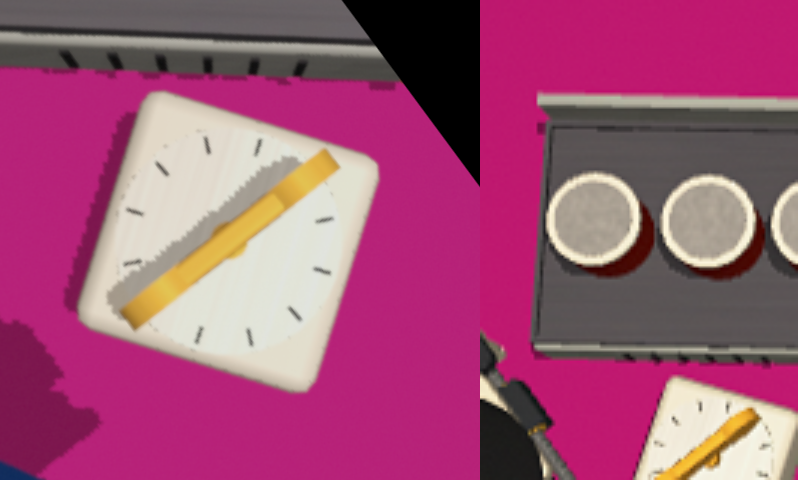

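Right half: the tubs stand upright in the tray. Left half: the key on the white box is centred at about (232,240), world (0.427, 0.256), wing at -53°. I descend and grip it.

Request:
servo_tool --targets '[{"dx": 1.5, "dy": -2, "dz": 0, "spin": 0, "grip": 40}, {"dx": 3, "dy": -4, "dz": -0.5, "spin": 0, "grip": 40}, {"dx": 4.5, "dy": -6, "dz": -1.5, "spin": 0, "grip": 40}, {"dx": 4.7, "dy": -6.2, "dz": -4, "spin": 0.01, "grip": 40}, {"dx": 4.7, "dy": -6.2, "dz": -6.5, "spin": 0.01, "grip": 40}, {"dx": 4.7, "dy": -6.2, "dz": -9, "spin": 0.01, "grip": 40}, {"dx": 4.7, "dy": -6.2, "dz": -10.5, "spin": 0.01, "grip": 40}, {"dx": 4.7, "dy": -6.2, "dz": -11.5, "spin": 0.01, "grip": 40}, {"dx": 4.7, "dy": -6.2, "dz": -11.7, "spin": 0.01, "grip": 40}, {"dx": 4.7, "dy": -6.2, "dz": -11.7, "spin": 0.01, "grip": 40}]' --squeeze 40

```text
time_s: 46.87
tcp_pos: [0.427, 0.256, 0.0799]
eef_rot: [179.9, -0.0, -52.8]
contact_force: [-0.5, -0.3, -0.2]
gripper_width: 0.0353
```

Request:
servo_tool --targets '[{"dx": 0, "dy": 0, "dz": 0, "spin": 0, "grip": 20}, {"dx": 0, "dy": 0, "dz": 0, "spin": 0, "grip": 10}, {"dx": 0, "dy": 0, "dz": 0, "spin": 0, "grip": 3}, {"dx": 0, "dy": 0, "dz": 0, "spin": 0, "grip": 0}, {"dx": 0, "dy": 0, "dz": 0, "spin": 0, "grip": 0}, {"dx": 0, "dy": 0, "dz": 0, "spin": 0, "grip": 0}, {"dx": 0, "dy": 0, "dz": 0, "spin": 0, "grip": 0}, {"dx": 0, "dy": 0, "dz": 0, "spin": 0, "grip": 0}, {"dx": 0, "dy": 0, "dz": 0, "spin": 0, "grip": 0}, {"dx": 0, "dy": 0, "dz": 0, "spin": 0, "grip": 0}]'

```text
time_s: 47.7
tcp_pos: [0.4279, 0.2571, 0.0808]
eef_rot: [-179.8, 0.0, -52.8]
contact_force: [4.9, 2.6, 3.2]
gripper_width: 0.0085
```

Request:
servo_tool --targets '[{"dx": 0.1, "dy": 0.1, "dz": 0, "spin": -0.05, "grip": 0}, {"dx": 0.1, "dy": 0.1, "dz": 0, "spin": -0.12, "grip": 0}, {"dx": 0.1, "dy": 0.1, "dz": 0, "spin": -0.2, "grip": 0}, {"dx": 0.1, "dy": 0.1, "dz": 0, "spin": -0.3, "grip": 0}, {"dx": 0.1, "dy": 0.1, "dz": 0, "spin": -0.4, "grip": 0}, {"dx": 0.1, "dy": 0.1, "dz": 0, "spin": -0.5, "grip": 0}, {"dx": 0.1, "dy": 0.1, "dz": 0, "spin": -0.6, "grip": 0}, {"dx": 0.1, "dy": 0.1, "dz": 0, "spin": -0.7, "grip": 0}, {"dx": 0.1, "dy": 0.1, "dz": 0, "spin": -0.8, "grip": 0}, {"dx": 0.1, "dy": 0.1, "dz": 0, "spin": -0.9, "grip": 0}]'

```text
time_s: 48.53
tcp_pos: [0.4281, 0.2572, 0.0808]
eef_rot: [-180.0, 0.0, -104.6]
contact_force: [0.9, -0.1, 7.7]
gripper_width: 0.009
```

Run:
```python
from h import *
s=r.get_state();print(s["time_s"],s["tcp_pos"],s["eef_rot"],s["contact_force"],s["moment"],s["joints"])
```

```text
48.5333 [0.42811128 0.25719926 0.08077945] [-1.79969515e+02  2.11774259e-02 -1.04620073e+02] [ 0.90405584 -0.07780997  7.73672917] [ 0.22352154 -0.38123354  0.19054347] [ 5.35972275e+01  1.26878266e+01 -3.21625964e+01  2.88605781e-02
 -4.51186027e+01 -6.82376658e+01]
```

Request:
servo_tool --targets '[{"dx": 0, "dy": 0, "dz": 0, "spin": -0.1, "grip": 0}, {"dx": 0, "dy": 0, "dz": 0, "spin": -0.2, "grip": 0}, {"dx": 0, "dy": 0, "dz": 0, "spin": -0.3, "grip": 0}, {"dx": 0, "dy": 0, "dz": 0, "spin": -0.4, "grip": 0}, {"dx": 0, "dy": 0, "dz": 0, "spin": -0.5, "grip": 0}, {"dx": 0, "dy": 0, "dz": 0, "spin": -0.6, "grip": 0}, {"dx": 0, "dy": 0, "dz": 0, "spin": -0.7, "grip": 0}, {"dx": 0, "dy": 0, "dz": 0, "spin": -0.8, "grip": 0}, {"dx": 0, "dy": 0, "dz": 0, "spin": -0.9, "grip": 0}, {"dx": 0, "dy": 0, "dz": 0, "spin": -1.0, "grip": 0}]'

```text
time_s: 49.37
tcp_pos: [0.4283, 0.2571, 0.0808]
eef_rot: [-180.0, 0.0, -161.9]
contact_force: [2.0, -0.5, 7.0]
gripper_width: 0.0089
```

Request:
servo_tool --targets '[{"dx": 0, "dy": 0, "dz": 0, "spin": -0.1, "grip": 0}, {"dx": 0, "dy": 0, "dz": 0, "spin": -0.2, "grip": 0}, {"dx": 0, "dy": 0, "dz": 0, "spin": -0.3, "grip": 0}, {"dx": 0, "dy": 0, "dz": 0, "spin": -0.4, "grip": 0}, {"dx": 0, "dy": 0, "dz": 0, "spin": -0.5, "grip": 0}, {"dx": 0, "dy": 0, "dz": 0, "spin": -0.6, "grip": 0}, {"dx": 0, "dy": 0, "dz": 0, "spin": -0.7, "grip": 0}, {"dx": 0, "dy": 0, "dz": 0, "spin": -0.75, "grip": 0}, {"dx": 0, "dy": 0, "dz": 0, "spin": -0.75, "grip": 0}, {"dx": 0, "dy": 0, "dz": 0, "spin": -0.75, "grip": 0}]'

```text
time_s: 50.2
tcp_pos: [0.4283, 0.257, 0.0808]
eef_rot: [180.0, 0.0, 155.4]
contact_force: [1.8, -0.8, 7.7]
gripper_width: 0.0089
```

Request:
servo_tool --targets '[{"dx": 0, "dy": 0, "dz": 0, "spin": 0, "grip": 10}, {"dx": 0, "dy": 0, "dz": 0, "spin": 0, "grip": 25}, {"dx": 0, "dy": 0, "dz": 0, "spin": 0, "grip": 40}, {"dx": 0, "dy": 0, "dz": 0, "spin": 0, "grip": 40}, {"dx": 0, "dy": 0, "dz": 0, "spin": 0, "grip": 40}, {"dx": 0, "dy": 0, "dz": 2, "spin": 0, "grip": 40}, {"dx": 0, "dy": 0, "dz": 4, "spin": 0, "grip": 40}, {"dx": 0, "dy": 0, "dz": 5, "spin": 0.1, "grip": 40}, {"dx": 0, "dy": 0, "dz": 5, "spin": 0.2, "grip": 40}, {"dx": 0, "dy": 0, "dz": 5, "spin": 0.3, "grip": 40}]'

```text
time_s: 51.03
tcp_pos: [0.4279, 0.2572, 0.1307]
eef_rot: [179.9, 0.0, 172.8]
contact_force: [0.2, -0.1, -0.4]
gripper_width: 0.0352
```

Request:
servo_tool --targets '[{"dx": 0, "dy": 0, "dz": 0, "spin": 0.12, "grip": 40}, {"dx": 0, "dy": 0, "dz": 0, "spin": 0.24, "grip": 40}, {"dx": 0, "dy": 0, "dz": 0, "spin": 0.36, "grip": 40}, {"dx": 0, "dy": 0, "dz": 0, "spin": 0.48, "grip": 40}, {"dx": 0, "dy": 0, "dz": 0, "spin": 0.6, "grip": 40}, {"dx": 0, "dy": 0, "dz": 0, "spin": 0.72, "grip": 40}, {"dx": 0, "dy": 0, "dz": 0, "spin": 0.84, "grip": 40}, {"dx": 0, "dy": 0, "dz": 0, "spin": 0.96, "grip": 40}, {"dx": 0, "dy": 0, "dz": 0, "spin": 1.08, "grip": 40}, {"dx": 0, "dy": 0, "dz": 0, "spin": 1.2, "grip": 40}]'

```text
time_s: 51.87
tcp_pos: [0.4275, 0.2567, 0.1297]
eef_rot: [180.0, -0.1, -118.4]
contact_force: [0.6, -0.1, 0.1]
gripper_width: 0.035
```

Request:
servo_tool --targets '[{"dx": 0, "dy": 0, "dz": 0, "spin": 0.12, "grip": 40}, {"dx": 0, "dy": 0, "dz": 0, "spin": 0.24, "grip": 40}, {"dx": 0, "dy": 0, "dz": 0, "spin": 0.36, "grip": 40}, {"dx": 0, "dy": 0, "dz": 0, "spin": 0.48, "grip": 40}, {"dx": 0, "dy": 0, "dz": 0, "spin": 0.6, "grip": 40}, {"dx": 0, "dy": 0, "dz": 0, "spin": 0.72, "grip": 40}, {"dx": 0, "dy": 0, "dz": 0, "spin": 0.84, "grip": 40}, {"dx": 0, "dy": 0, "dz": 0, "spin": 0.96, "grip": 40}, {"dx": 0, "dy": 0, "dz": 0, "spin": 1.08, "grip": 40}, {"dx": 0, "dy": 0, "dz": 0, "spin": 1.2, "grip": 40}]'

```text
time_s: 52.7
tcp_pos: [0.4275, 0.2567, 0.1297]
eef_rot: [179.9, -0.0, -49.6]
contact_force: [0.0, -0.1, -0.4]
gripper_width: 0.0349
```

Request:
servo_tool --targets '[{"dx": 0, "dy": 0, "dz": 0, "spin": 0.12, "grip": 40}, {"dx": 0, "dy": 0, "dz": 0, "spin": 0.24, "grip": 40}, {"dx": 0, "dy": 0, "dz": 0, "spin": 0.36, "grip": 40}, {"dx": 0, "dy": 0, "dz": 0, "spin": 0.44, "grip": 40}, {"dx": 0, "dy": 0, "dz": 0, "spin": 0.44, "grip": 40}, {"dx": 0, "dy": 0, "dz": -1.5, "spin": 0.44, "grip": 40}, {"dx": 0, "dy": 0, "dz": -3, "spin": 0.44, "grip": 40}, {"dx": 0, "dy": 0, "dz": -4.3, "spin": 0.44, "grip": 40}, {"dx": 0, "dy": 0, "dz": -5, "spin": 0.44, "grip": 40}, {"dx": 0, "dy": 0, "dz": -5, "spin": 0.44, "grip": 40}]'

```text
time_s: 53.53
tcp_pos: [0.427, 0.2561, 0.0785]
eef_rot: [179.8, 0.1, -24.9]
contact_force: [-0.5, -0.7, 1.2]
gripper_width: 0.0351
```

Request:
servo_tool --targets '[{"dx": 0, "dy": 0, "dz": 0, "spin": 0, "grip": 20}, {"dx": 0, "dy": 0, "dz": 0, "spin": 0, "grip": 10}, {"dx": 0, "dy": 0, "dz": 0, "spin": 0, "grip": 3}, {"dx": 0, "dy": 0, "dz": 0, "spin": 0, "grip": 0}, {"dx": 0, "dy": 0, "dz": 0, "spin": 0, "grip": 0}, {"dx": 0, "dy": 0, "dz": 0, "spin": 0, "grip": 0}, {"dx": 0, "dy": 0, "dz": 0, "spin": 0, "grip": 0}, {"dx": 0, "dy": 0, "dz": 0, "spin": 0, "grip": 0}, {"dx": 0, "dy": 0, "dz": 0, "spin": 0, "grip": 0}, {"dx": 0, "dy": 0, "dz": 0, "spin": 0, "grip": 0}]'

```text
time_s: 54.37
tcp_pos: [0.428, 0.2571, 0.0806]
eef_rot: [-180.0, -0.0, -24.7]
contact_force: [-1.2, -1.5, 6.1]
gripper_width: 0.0087
```

Run:
```python
from h import *
np.set_printoptions(precision=3,suppress=True)
s=r.get_state();print(s["time_s"],s["tcp_pos"],s["eef_rot"],s["contact_force"],s["moment"],s["joints"],s["gripper_width"])
```

```text
54.3667 [0.428 0.257 0.081] [-179.984   -0.017  -24.72 ] [-1.19  -1.521  6.063] [-0.567  0.704  0.087] [ 53.594  12.698 -32.177   0.018 -45.105  11.673] 0.008650543512862078
```

Request:
servo_tool --targets '[{"dx": 0, "dy": 0, "dz": 0, "spin": -0.06, "grip": 0}, {"dx": 0, "dy": 0, "dz": 0, "spin": -0.14, "grip": 0}, {"dx": 0, "dy": 0, "dz": 0, "spin": -0.22, "grip": 0}, {"dx": 0, "dy": 0, "dz": 0, "spin": -0.3, "grip": 0}, {"dx": 0, "dy": 0, "dz": 0, "spin": -0.4, "grip": 0}, {"dx": 0, "dy": 0, "dz": 0, "spin": -0.5, "grip": 0}, {"dx": 0, "dy": 0, "dz": 0, "spin": -0.6, "grip": 0}, {"dx": 0, "dy": 0, "dz": 0, "spin": -0.7, "grip": 0}, {"dx": 0, "dy": 0, "dz": 0, "spin": -0.8, "grip": 0}, {"dx": 0, "dy": 0, "dz": 0, "spin": -0.8, "grip": 0}]'

```text
time_s: 55.2
tcp_pos: [0.4281, 0.2572, 0.0806]
eef_rot: [-180.0, 0.0, -70.9]
contact_force: [-2.1, -1.9, 6.6]
gripper_width: 0.0087
```

```bash
cat > st.py <<'E'
from h import *
np.set_printoptions(precision=3,suppress=True)
s=r.get_state();print(s["time_s"],s["tcp_pos"],s["eef_rot"],s["contact_force"],s["moment"],s["joint_torque"][5],s["gripper_width"])
E
python3 st.py
```

```text
55.2 [0.428 0.257 0.081] [-179.965    0.006  -70.93 ] [-2.091 -1.872  6.582] [-0.371  0.525 -0.011] -1.668367087841034 0.00872570664610195
```

Request:
servo_tool --targets '[{"dx": 0, "dy": 0, "dz": 0, "spin": -0.03, "grip": 0}, {"dx": 0, "dy": 0, "dz": 0, "spin": -0.06, "grip": 0}, {"dx": 0, "dy": 0, "dz": 0, "spin": -0.09, "grip": 0}, {"dx": 0, "dy": 0, "dz": 0, "spin": -0.12, "grip": 0}, {"dx": 0, "dy": 0, "dz": 0, "spin": -0.15, "grip": 0}, {"dx": 0, "dy": 0, "dz": 0, "spin": -0.18, "grip": 0}, {"dx": 0, "dy": 0, "dz": 0, "spin": -0.21, "grip": 0}, {"dx": 0, "dy": 0, "dz": 0, "spin": -0.24, "grip": 0}, {"dx": 0, "dy": 0, "dz": 0, "spin": -0.27, "grip": 0}, {"dx": 0, "dy": 0, "dz": 0, "spin": -0.3, "grip": 0}]'

```text
time_s: 56.03
tcp_pos: [0.4281, 0.2572, 0.0806]
eef_rot: [-180.0, 0.0, -87.8]
contact_force: [-1.8, -1.7, 5.5]
gripper_width: 0.0087
```

```bash
python3 st.py
```

```text
56.0333 [0.428 0.257 0.081] [-179.963    0.015  -87.817] [-1.801 -1.691  5.466] [-0.399  0.439  0.242] 0.3618462570011616 0.008683069455167303
```

Request:
servo_tool --targets '[{"dx": 0, "dy": 0, "dz": 0, "spin": -0.03, "grip": 0}, {"dx": 0, "dy": 0, "dz": 0, "spin": -0.06, "grip": 0}, {"dx": 0, "dy": 0, "dz": 0, "spin": -0.09, "grip": 0}, {"dx": 0, "dy": 0, "dz": 0, "spin": -0.12, "grip": 0}, {"dx": 0, "dy": 0, "dz": 0, "spin": -0.15, "grip": 0}, {"dx": 0, "dy": 0, "dz": 0, "spin": -0.18, "grip": 0}, {"dx": 0, "dy": 0, "dz": 0, "spin": -0.21, "grip": 0}, {"dx": 0, "dy": 0, "dz": 0, "spin": -0.24, "grip": 0}, {"dx": 0, "dy": 0, "dz": 0, "spin": -0.24, "grip": 0}, {"dx": 0, "dy": 0, "dz": 0, "spin": -0.24, "grip": 0}]'

```text
time_s: 56.87
tcp_pos: [0.4282, 0.2572, 0.0807]
eef_rot: [-180.0, 0.0, -101.4]
contact_force: [-1.6, -1.1, 5.0]
gripper_width: 0.0114
```

```bash
python3 st.py
```

```text
56.8667 [0.428 0.257 0.081] [-179.954    0.009 -101.392] [-1.631 -1.134  4.963] [-0.338  0.512  1.083] -1.2096723541617393 0.011383739882330582
```

Request:
servo_tool --targets '[{"dx": 0, "dy": 0, "dz": 0, "spin": -0.03, "grip": 0}, {"dx": 0, "dy": 0, "dz": 0, "spin": -0.06, "grip": 0}, {"dx": 0, "dy": 0, "dz": 0, "spin": -0.09, "grip": 0}, {"dx": 0, "dy": 0, "dz": 0, "spin": -0.12, "grip": 0}, {"dx": 0, "dy": 0, "dz": 0, "spin": -0.15, "grip": 0}, {"dx": 0, "dy": 0, "dz": 0, "spin": -0.18, "grip": 0}, {"dx": 0, "dy": 0, "dz": 0, "spin": -0.2, "grip": 0}, {"dx": 0, "dy": 0, "dz": 0, "spin": -0.2, "grip": 0}, {"dx": 0, "dy": 0, "dz": 0, "spin": -0.2, "grip": 0}, {"dx": 0, "dy": 0, "dz": 0, "spin": -0.2, "grip": 0}]'

```text
time_s: 57.7
tcp_pos: [0.4282, 0.2574, 0.0807]
eef_rot: [-179.9, 0.0, -112.8]
contact_force: [-2.0, -0.6, 6.0]
gripper_width: 0.0146
```

```bash
python3 st.py
```

```text
57.7 [0.428 0.257 0.081] [-179.945    0.018 -112.763] [-2.043 -0.582  5.98 ] [-0.148  0.733  1.754] -1.7663897573947906 0.01460814018256236
```

The fingers are being forced open (8.7 to 14.6 mm) and the moment has climbed to 1.75 N m, so the key is against its stop and the pads are skewing on the wing. I release, rise and back off for a final look.

Request:
servo_tool --targets '[{"dx": 0, "dy": 0, "dz": 0, "spin": 0, "grip": 20}, {"dx": 0, "dy": 0, "dz": 0, "spin": 0, "grip": 40}, {"dx": 0, "dy": 0, "dz": 0, "spin": 0, "grip": 50}, {"dx": 0, "dy": 0, "dz": 0, "spin": 0, "grip": 50}, {"dx": 0, "dy": 0, "dz": 2, "spin": 0, "grip": 50}, {"dx": 0, "dy": 0, "dz": 5, "spin": 0, "grip": 50}, {"dx": 0, "dy": 2, "dz": 8, "spin": 0, "grip": 50}, {"dx": 0, "dy": 5, "dz": 10, "spin": 0, "grip": 50}, {"dx": 0, "dy": 8, "dz": 12, "spin": 0, "grip": 50}, {"dx": 0, "dy": 8, "dz": 12, "spin": 0, "grip": 50}]'

```text
time_s: 58.53
tcp_pos: [0.43, 0.3427, 0.2043]
eef_rot: [-179.8, 0.4, -112.9]
contact_force: [1.3, 1.4, 0.7]
gripper_width: 0.0439
```

Run:
```python
from h import *
from dial import rect,world
np.set_printoptions(precision=4,suppress=True)
s=r.get_state();print(s["time_s"],s["tcp_pos"],s["eef_rot"],s["gripper_width"])
a=r.capture("wrist");cal=r.get_calibration("wrist");cv2.imwrite("pics/w17.png",a)
c0=(.427,.2565); w,H=rect(a,cal,c0,.102)
for d in r.cut_out("key_grip","wrist"):
    m=cv2.warpPerspective(d["mask"].astype(np.uint8),H,(480,480)); ys,xs=np.nonzero(m)
    if len(xs)<500: continue
    p=np.c_[xs,ys].astype(float); u,sv,vt=np.linalg.svd(p-p.mean(0),full_matrices=False); v=vt[0]
    print(d["p"],world(p.mean(0),c0),"ang",np.degrees(np.arctan2(-v[0],-v[1]))%180-180)
for o in find("top",z0=.052,pic="pics/t17.png")[1]: print(*o)
```

```text
58.5333 [0.43   0.3427 0.2043] [-179.8488    0.4332 -112.8628] 0.04385972772328879
0.57 [0.4249 0.2544] ang -89.63750116958637
[0.5892 0.2567] 4.146980956499533 0.88 [192.3 186.7 219.2 225.4]
[0.5879 0.3309] 1.6000380549083388 0.86 [152.4 191.3 189.4 223.2]
```

View pics/t17.png

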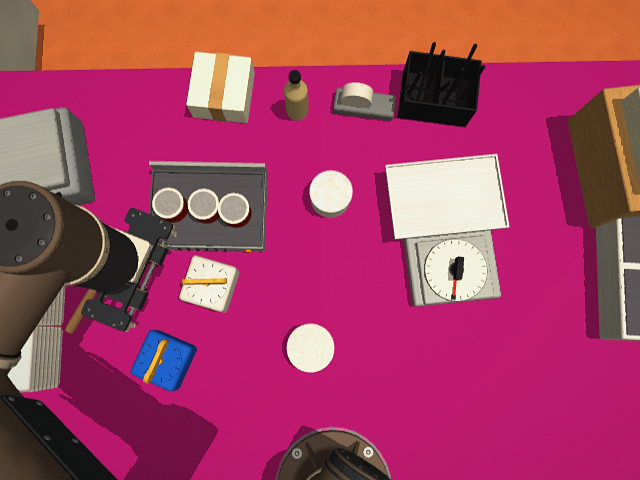

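All is in place, but the third tub now shows at (234,209) instead of (243,207), probably the announced knock. I'll check in an enlarged crop that it still stands upright, along with the dial and key.

Run:
```python
from h import *
a=r.capture("scene"); cv2.imwrite("pics/s18.png",a); t=r.capture("top")
x=cv2.resize(a[200:310,360:540],(480,293),interpolation=cv2.INTER_CUBIC)
y=cv2.resize(t[155:315,140:275],(480,569)[:2] if 0 else (400,474),interpolation=cv2.INTER_CUBIC)
z=cv2.resize(t[230:310,415:495],(290,290),interpolation=cv2.INTER_CUBIC)
o=np.zeros((590,800,3),np.uint8); o[:474,:400]=y; o[:244,400:]=cv2.resize(x,(400,244)); o[250:540,450:740]=z
cv2.imwrite("pics/c18.png",o)
```

```text
(no output)
```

View pics/c18.png

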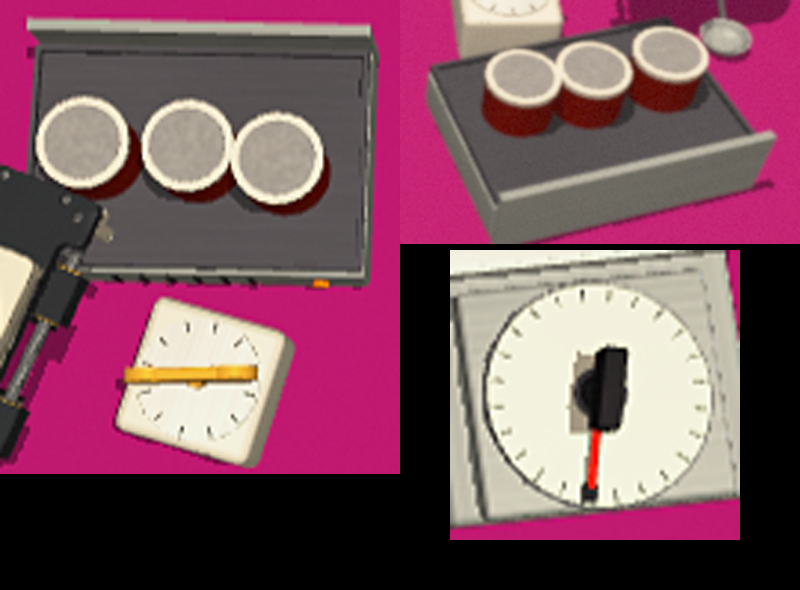

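All three tubs stand upright inside the tray, with two of them touching. The key lies at about -90°, the needle tip is on the zero mark, the pan is empty and the pot is in place. I hand the job in.

```bash
python3 -c "
from plant import r
print(r.close_job(), r.get_state()['time_s'])"
```

```text
the job is handed in; nothing more can be done
the job is handed in; nothing more can be done
```

The job is done and handed in at about 59 s of the 210 s allowed.

- **Dial and weighing:** I turned the dial about 68° to zero with the pan empty, then stood all three tubs together on the pan.
- **Plate and timer:** I moved the tubs to the holding plate. I then wound the timer key on the white box clockwise in two strokes, about 3.8 rad in all. At the end the moment jumped from 0.24 to 1.75 N m and the pads were forced apart on the wing, so the key was against its stop.
- **Last pictures:** All three tubs stand upright inside the tray, the needle tip lies over the zero mark with the pan empty, and the pot has not moved. I left the blue look-alike timer alone, and the gripper touches nothing.
- **Slips and disagreements:**
  - On the first tub the gripper closed about 19 mm off and shifted it roughly 9 mm sideways. I reopened it, measured again and grasped cleanly.
  - The third tub set down on the plate sat about 2 cm from where I left it, touching the middle one. That was probably the announced knock, and it stayed upright and inside.
  - In the last automatic check the top camera found only two of the three tubs. The enlarged pictures showed all three.

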